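# Draw a reaction tile from its rack and stand it on the reading stand

### The arm

A 7-joint arm with a two-finger parallel gripper is mounted at the origin on the work surface. World frame = base frame: x ahead of the robot, y to its left, z up, the work surface at z = 0. Lengths are in m, angles in rad, forces in N, time in s.
With the tool pointing down it reaches from about 0.4 to 0.85 m from the base axis. Payload 10.4 kg.
Tool frame: the origin (TCP) lies between the finger pads; the fingertips stand manip.tip_extent ahead of it and the grasp point (between the pads) lies 6 mm ahead of it (manip.tip_extent is the distance from the TCP to the fingertips, in m); z points along the fingers, y is the line along which they close (so a half turn about z gives the same grasp; the last joint's range is limited). The gripper opens to 85 mm and grips with 20 to 120 N. Pads are 22 mm wide; open, the fingers measure 114 mm over their backs; the gripper's body (76 mm by 85 mm) begins 54 mm behind the grasp point. The pads swing forward as they close: fully open they stand 13 mm farther back than shut.
Start: joints at [-1.338, 0.332, -0.065, 1.46, 0.022, 1.35, -0.088], TCP at [0.158, 0.605, 0.226] pointing down, gripper open.
Joint ranges: [-2.6, 2.6], [-0.5, 2.12], [-1.47, 1.34], [0.16, 2.42], [-1.27, 4.41], [0.06, 2.06], [-2.6, 2.6]. Speed limits (rad/s): [2.22, 2.22, 2.79, 2.79, 3.14, 3.14, 3.14].

### API

Orientations are given as a unit quaternion [x, y, z, w].
In Python, from workcell import get_obs, optics, workorder, manip gives the robot as it stands.
- The arm moves only by the tool jog_arm, never from a script. Its argument "increments" is a list of rows, each a list of 7 numbers: the shift along the tool's x, y, z in m, then the turn, a rotation vector about the tool's x, y, z in rad, then the opening, from -1 (shut) to 1 (fully open). A call has 1 to 5 rows; each row is the pose to reach, as a shift and turn from the pose commanded when the call began, along the tool's axes at that moment; what a row does not reach only later rows make up. A row lasts 1/12 s, in which the tool goes at most 41.7 mm and 7.16 degrees, less where a joint would pass 70% of its speed; a pose out of reach is approached as far as the arm can. A call with a gripper value outside its range is refused whole. The fingers move at their own pace and stop on an object; "grip_force" is the grip in N (left out, the last holds). Time passes only in rows, so rows that repeat a pose let the fingers close. It gives the time, the measured TCP pose, the force, the opening and the grip force at its end, in the units of the state.
- get_obs(): the state, without advancing time (a new reading comes with each control period).
- optics.camera(name): name is "scene" or "top"; returns a dict with "color" (384x512x3 uint8, red, green, blue), "depth" (384x512 float32, m along the optical axis (not along the pixel's ray), 0 where there is no reading), "K" (3x3 intrinsics, pixels), "R" (3x3) and "t" (3): a world point X has camera coordinates R X + t. Camera axes: x right, y down, z forward; pixel columns grow to the right and rows downward; lengths in m; the calibration is good to about 2 mm. A picture is of the moment at which its call begins.
- workorder.hand_in(): hands the job in; it is judged then, once.
The state is a dict: "clock": time; "joint_pos": joint angles; "joint_velocities": joint speeds; "tau": joint torques, N m; "position": TCP position; "ee_rot": TCP orientation; "ft_force": force on the tool from outside, world axes, zero at the start; "torque": the same for the moment, N m; "grip_width": opening from 0.0 (shut) to 1.0 (fully open); "grasp_force": force on a finger pad.
Only numpy, scipy, OpenCV 4.12 (cv2) and the standard library are available. Lean on these libraries where they do the work, as an engineer would, in place of code of your own. Each camera call takes 0.05 s, during which the arm holds its last target. There are 200 camera calls.

### The job

Swing the rack's keeper bar well aside, draw the tall white tile gently straight up out of its slot by its top edge, and stand it centred on the sloping reading stand: its lower edge let down gently onto the ledge, not dropped, its back flat against both rails. Let go of it, then swing the keeper bar back over the rack until it is shut. Leave the two short tiles in their slots and the bottle, the beaker and the cardboard box where they are.

Things in the scene. Friction and masses are not known exactly. Their poses are not given: they have to be found in the camera images.
- rack: Grey plastic slotted rack, fixed, left of the robot's middle line, base 185 x 135 mm. Origin at table level under the middle slot; z up, x along the row of slots (roughly away from the robot), y to the left. Three upright slots at x = -36, 0 and +36 mm. The tiles stand across the row.
- slot_floor (a point): Middle of the middle slot's floor, 10 mm above the table. Each slot is 8.5 mm wide along the rack's x and holds a 100 mm wide tile with about 3 mm of play along y. The slots guide only the tiles' side edges, up to 56 mm above the table; between the side guides the middle is open over 79 mm.
- keeper (a joint): Angle of the steel keeper bar, rad: 0 = shut, lying over the tiles along the rack's -x; grows anticlockwise seen from above, the free end going to the rack's -y side; stop at 1.75. Bar 14 mm wide, 135 to 143 mm above the table. It stays where it is left (friction about 1 N at the knob). Clear of all tiles above 1.0.
- keeper_grip (a point): Grip point of the upright round black knob (18 mm diameter, 34 mm tall, from 143 to 177 mm above the table) on the bar's free end, 160 mm from the pivot axis; the point is on the knob's axis 17 mm above the bar's top.
- keeper_pivot (a point): Point on the bar's upright turning axis, 160 mm above the table, at the rack's x = 102, y = 0 mm. The steel post and hub there are 22 mm across and reach 147 mm above the table: fully open fingers on a tile in the far slot only just clear it, so open them part way.
- tall_tile: The white ceramic tile to be moved: 120 mm tall, 100 mm wide, 6 mm thick, about 0.17 kg (varies), starting upright in any of the three slots. Origin in the middle of its lower edge; z up along its height to the top edge at 120 mm (22 mm above the short tiles), y along its width, x through its thickness. It may lean 2 or 3 degrees in its slot. Both faces are alike.
- short_tile_a: White ceramic tile, 98 mm tall, 100 mm wide, 6 mm thick, in another slot; stays there. Origin in the middle of its lower edge, z up.
- short_tile_b: As short_tile_a, in the remaining slot; stays there.
- rest: Two aluminium rails of the reading stand, fixed, right of the middle line, leaning 25 degrees from upright, tops towards the robot; the tile goes on their far side. Origin on the carrying plane midway between the rails at their foot, 10 mm above the table; z up along the rails, x out of the carrying plane (away from the robot and up), y across (left).
- rest_top (a point): Point on the carrying plane midway between the rails, at their top end (z = 155 mm in the frame of rest). The rails lie at y = -51 to -37 and +37 to +51 mm; the gap between them is open for a finger.
- ledge_lowest (a point): NOT the ledge itself: a fixed point on the carrying plane at z = 20 mm of rest, the lowest the ledge can be. The dark ledge, 104 mm wide, square to the rails, stands out 26 mm from the carrying plane; its upper face is 0 to 42 mm above this point along the rails, differently each time and not reported: find it by feel or camera. It slips only if pressed with over 80 N.
- amber_bottle: Bystander: brown bottle, 64 mm diameter, 150 mm tall. Origin at the centre of its underside.
- beaker: Bystander: clear beaker, 72 mm across, 85 mm tall. Origin at the centre of its underside.
- slide_box: Bystander: flat cardboard box, 90 x 120 x 35 mm. Origin at the centre of its underside.

How it is judged:
On the way, in this order (a step that is already met when the one before it is completed fails the run):
1. the keeper bar is swung aside (over 1.0 rad) with the tall tile still in its slot (value of joint keeper above 1 rad and z of tall_tile in the frame of rack below 0.02 m), for 0.1 s.
2. the tall tile is drawn up clear of the guides, upright, held by the fingers (z of tall_tile in the frame of rack above 0.058 m and angle between tall_tile's own z axis and vertical below 0.3 rad and contact force between the fingers and tall_tile above 1 N), for 0.1 s.
3. the tall tile stands on the ledge against the rails, let go and at rest (contact force between the fingers and tall_tile below 0.1 N and linear speed of tall_tile below 0.02 m/s and angle between the x axis of tall_tile and the x axis of rest, either way round below 0.08 rad and x of tall_tile in the frame of rest between 0 and 0.008 m and z of tall_tile in the frame of rest between 0.015 and 0.067 m), for 0.2 s.
At the end, for the whole second after the job is handed in: The tall tile stands at rest on the ledge of the reading stand, face within 0.08 rad of the rails, its lower edge level within 0.1 rad, centred between the rails within 10 mm; the keeper bar is shut over the rack (within 0.15 rad); both short tiles are down in their slots (value of joint keeper below 0.15 rad and linear speed of tall_tile below 0.02 m/s and angle between tall_tile's own z axis and vertical below 0.55 rad and angle between the x axis of tall_tile and the x axis of rest, either way round below 0.08 rad and angle between the z axis of tall_tile and the z axis of rest, either way round below 0.1 rad and x of tall_tile in the frame of rest between 0 and 0.008 m and y of tall_tile in the frame of rest between -0.01 and 0.01 m and z of tall_tile in the frame of rest between 0.015 and 0.067 m and z of each of short_tile_a, short_tile_b in the frame of rack below 0.016 m); the robot touches nothing.
It fails at once if the tall tile is dropped (moves faster than 0.3 m/s while not held) (contact force between the fingers and tall_tile below 0.1 N and linear speed of tall_tile above 0.3 m/s).
It fails at once if the tall tile is knocked, pressed or jammed against the stand with more than 50 N (contact force between tall_tile and rest above 50 N).
It fails at once if the tall tile is knocked, pressed or jammed against the rack with more than 50 N (contact force between tall_tile and rack above 50 N).
It fails at once if a short tile is moved more than 15 mm (distance of any of short_tile_a, short_tile_b from where it was at the start of the episode above 0.015 m).
It fails at once if a bystander is moved more than 20 mm (distance of any of amber_bottle, beaker, slide_box from where it was at the start of the episode above 0.02 m).
It also fails if it takes over 72 s, if anything falls off the work surface, if the arm or the gripper's body presses on something with over 40 N, if the wrist force passes 120 N, or if a joint passes its speed limit or range.

## Working session

There is one attempt and no reset: what is moved stays moved. The work goes in short steps, Python scripts to look and compute and a tool call to move; the robot and the scene stay as the last step left them, time stands still between calls to the robot, and variables do not carry over. Pictures are saved under pics/ and viewed, at most 10 in all, crops included, and the job is handed in when it is done.

Besides the shell and the picture viewer there is one more tool, called after "Emit:" as name(argument=value, ...), one argument or row to a line, values as JSON. jog_arm: Moves the arm, as the interface text tells. Its arguments: {"type":"object","properties":{"increments":{"type":"array"},"grip_force":{"type":"number"}},"required":["increments"]}

```bash
ls; mkdir -p pics
cat > h.py <<'E'
import numpy as np, cv2
from scipy.spatial.transform import Rotation as Rn
from workcell import get_obs, optics, workorder, manip
def snap(n):
    c=optics.camera(n); np.savez(f'{n}.npz',**{k:c[k] for k in('color','depth','K','R','t')}); return c
def cloud(c):
    d=c['depth']; v,u=np.mgrid[:d.shape[0],:d.shape[1]]; K=c['K']
    P=np.stack([(u-K[0,2])/K[0,0]*d,(v-K[1,2])/K[1,1]*d,d],-1)
    return (P-c['t'])@c['R']   # R^T (P-t)
def px(c,X):
    p=(c['R']@np.asarray(X,float)+c['t']); p=c['K']@p; return p[:2]/p[2]
E
python3 - <<'E'
from h import *
print(get_obs()); print(manip.tip_extent)
for n in('scene','top'):
    c=snap(n); cv2.imwrite(f'pics/{n}0.png',cv2.resize(c['color'][...,::-1],(768,576)))
    print(n,c['K'],c['R'],c['t'],-c['R'].T@c['t'])
E
```

```text
pics
{'clock': 0.0, 'joint_pos': array([-1.33760853,  0.33287016, -0.0646747 ,  1.46098327,  0.0215929 ,
        1.34993742, -0.08851517]), 'joint_velocities': array([ 0.00018273,  0.00013533, -0.00052841,  0.00225876,  0.00028483,
        0.00095935,  0.00116815]), 'tau': array([-6.68136345e-04, -6.25433064e+01,  4.87629231e-02, -3.91615248e+01,
        1.61816902e-02,  9.60735924e-03, -1.81097028e-05]), 'position': array([0.15804488, 0.60425753, 0.22479694]), 'ee_rot': array([ 1.27554802e-01,  9.91831240e-01, -7.49246068e-04, -5.88275852e-05]), 'ft_force': array([0.39116256, 0.99368466, 0.21136563]), 'torque': array([ 0.01023946, -0.02660106,  0.04246973]), 'grasp_force': 0.0, 'grip_width': 0.9994837108601443}
0.025
scene [[368.32535875   0.         254.8816458 ]
 [  0.         368.32535875 192.38541228]
 [  0.           0.           1.        ]] [[ 0.58324133  0.81229235 -0.00327047]
 [ 0.63815238 -0.46068917 -0.61686873]
 [-0.50258442  0.35769628 -0.78705926]] [-0.28587913 -0.26184727  1.50276867] [ 1.0891031  -0.42594754  1.02030765]
top [[383.07441614   0.         257.08555178]
 [  0.         383.07441614 189.21949937]
 [  0.           0.           1.        ]] [[-0.05332933 -0.99857289  0.00285748]
 [-0.97114496  0.05119798 -0.23292969]
 [ 0.23245098 -0.01519701 -0.97248938]] [0.00759768 0.53876337 1.08701366] [ 0.27094511 -0.0034774   1.18258152]
```

View pics/scene0.png

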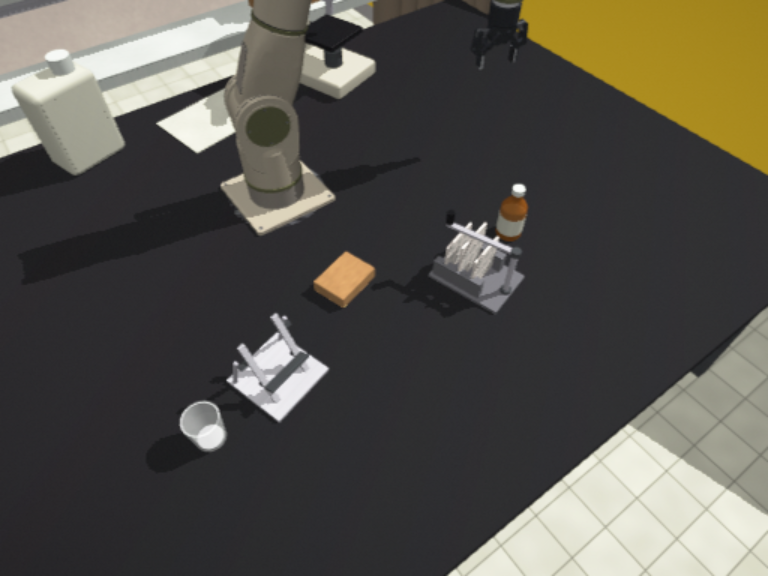

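View pics/top0.png

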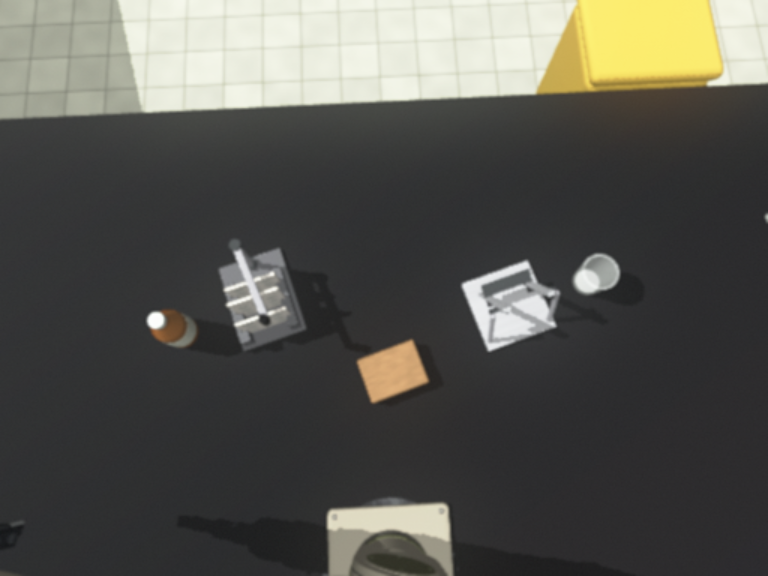

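The scene picture shows the stand (~275,365) left with the beaker, the rack (~478,265) right with the knob at (450,217). In the top picture the rack is at (262,300), knob (264,320), hub (235,244), and the stand at (510,305). Next I look at enlarged crops and the depth clouds.

Run:
```python
from h import *
S=np.load('scene.npz');T=np.load('top.npz')
def crop(c,u,v,w,h,s): return cv2.resize(c['color'][v:v+h,u:u+w,::-1],(w*s,h*s),interpolation=cv2.INTER_CUBIC)
a=crop(S,280,120,80,92,5);b=crop(T,140,155,70,84,5)
a2=crop(S,145,200,80,84,5);b2=crop(T,300,165,80,76,5)
def hs(x,y,H=None):
    H=max(x.shape[0],y.shape[0]); f=lambda i:cv2.copyMakeBorder(i,0,H-i.shape[0],0,0,cv2.BORDER_CONSTANT); return np.hstack([f(x),f(y)])
cv2.imwrite('pics/rack.png',hs(a,b)); cv2.imwrite('pics/rest.png',hs(a2,b2))
for n,c in(('S',S),('T',T)):
    P=cloud(c).reshape(-1,3)
    print(n,'table z',np.median(P[(abs(P[:,0]-.55)<.1)&(abs(P[:,1]-0.)<.03)],0))
    q=P[(P[:,0]>.35)&(P[:,0]<.8)&(P[:,1]>.1)&(P[:,1]<.4)]
    for lo,hi in((.004,.02),(.09,.106),(.108,.128),(.132,.15),(.155,.185)):
        r=q[(q[:,2]>lo)&(q[:,2]<hi)]; print(lo,hi,len(r),r.min(0).round(3),r.max(0).round(3),np.median(r,0).round(3)) if len(r) else 0
```

```text
S table z [ 5.56488744e-01 -2.09141500e-04 -1.10208375e-03]
0.004 0.02 823 [0.354 0.102 0.004] [0.798 0.399 0.02 ] [0.582 0.237 0.009]
0.09 0.106 229 [0.448 0.171 0.09 ] [0.62  0.397 0.106] [0.499 0.25  0.099]
0.108 0.128 137 [0.46  0.178 0.108] [0.62  0.4   0.128] [0.505 0.262 0.116]
0.132 0.15 276 [0.46  0.193 0.132] [0.624 0.399 0.15 ] [0.538 0.239 0.141]
0.155 0.185 40 [0.456 0.192 0.157] [0.473 0.207 0.179] [0.467 0.198 0.171]
T table z [ 5.47372000e-01  6.62465668e-05 -4.59133543e-04]
0.004 0.02 1226 [0.35  0.104 0.004] [0.796 0.398 0.02 ] [0.57  0.23  0.009]
0.09 0.106 281 [0.442 0.173 0.09 ] [0.614 0.399 0.106] [0.491 0.262 0.098]
0.108 0.128 183 [0.451 0.176 0.108] [0.608 0.399 0.128] [0.488 0.273 0.115]
0.132 0.15 337 [0.452 0.183 0.132] [0.619 0.4   0.15 ] [0.537 0.24  0.143]
0.155 0.185 47 [0.452 0.193 0.159] [0.47  0.211 0.18 ] [0.459 0.2   0.175]
```

View pics/rack.png

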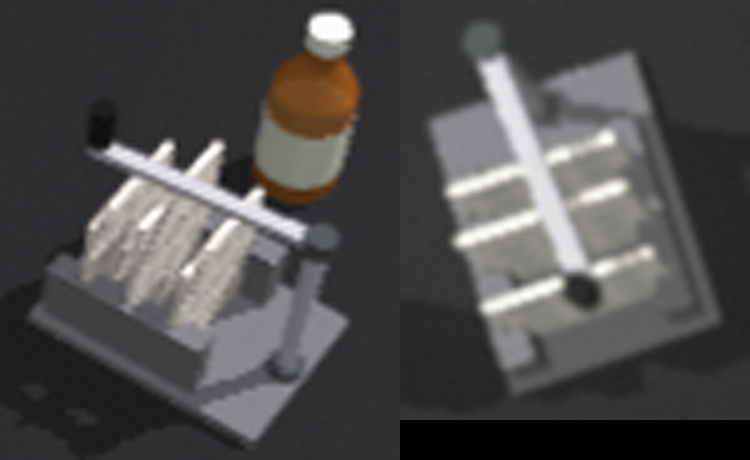

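View pics/rest.png

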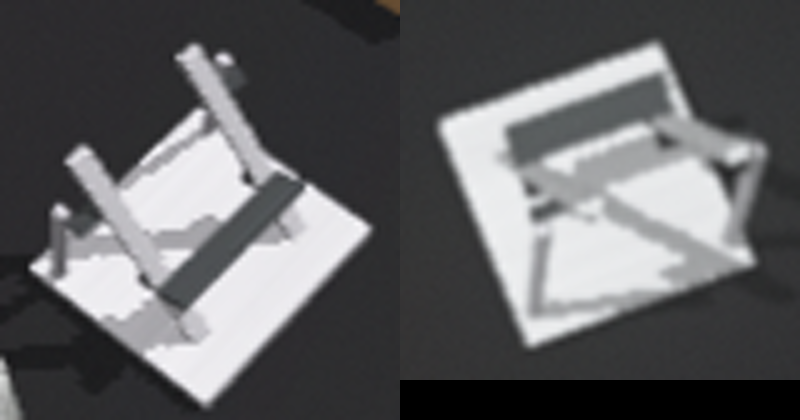

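Crops: three tiles in the rack; knob at (102,120) in the scene crop, hub (320,238). The bar looks shut. The ledge is the dark strip, about a third of the way up the rails. Now the fits.

```bash
cat >> h.py <<'E'
def ray(c,uv,z):
    d=c['R'].T@np.linalg.solve(c['K'],[uv[0],uv[1],1.]); o=-c['R'].T@c['t']; return o+d*(z-o[2])/d[2]
E
python3 - <<'E'
from h import *
S=np.load('scene.npz');T=np.load('top.npz')
for nm,z,cs in(('rack',.008,[(146,179),(186.4,165.4),(204,219.4),(163,233.4)]),('rest',.008,None)):
    if cs is None: cs=[(300+40/5,165+120/5),(300+258/5,165+42/5),(300+355/5,165+264/5),(300+130/5,165+346/5)]
    X=np.array([ray(T,c,z) for c in cs]); print(nm,X.round(4)[:,:2].tolist(),'ctr',X.mean(0).round(4))
    for i in range(4):
        d=X[(i+1)%4]-X[i]; print(np.linalg.norm(d).round(4),np.degrees(np.arctan2(d[1],d[0])).round(1))
# knob & hub & bar from clouds
for n,c in(('S',S),('T',T)):
    P=cloud(c);C=c['color'].astype(int)
    m=(P[...,0]>.4)&(P[...,0]<.72)&(P[...,1]>.12)&(P[...,1]<.31)
    k=m&(P[...,2]>.15)&(P[...,2]<.19); print(n,'knob',P[k].mean(0).round(4),k.sum())
    b=m&(P[...,2]>.136)&(P[...,2]<.15)&(C.sum(-1)>330); q=P[b]
    vx,vy,x0,y0=cv2.fitLine(q[:,:2].astype(np.float32),cv2.DIST_HUBER,0,.01,.01).ravel(); print('bar',vx,vy,x0,y0,np.degrees(np.arctan2(vy,vx)),len(q),np.median(q[:,2]))
    h=m&(P[...,2]>.136)&(P[...,2]<.152)&(C.sum(-1)<330)&(P[...,0]>.58);print('hub',P[h].mean(0).round(4),h.sum())
    w=m&(P[...,2]>.06)&(P[...,2]<.13); q=P[w]; np.save('tiles'+n,q)
# rest plane: rails
    m=(P[...,0]>.42)&(P[...,0]<.7)&(P[...,1]>-.32)&(P[...,1]<-.1)&(P[...,2]>.03)
    q=P[m]; print('rest pts',len(q),q.min(0).round(3),q.max(0).round(3))
E
```

```text
rack [[0.6035, 0.3281], [0.6418, 0.1998], [0.4645, 0.1473], [0.4278, 0.2737]] ctr [0.5344 0.2372 0.008 ]
0.1339 -73.4
0.185 -163.5
0.1316 106.2
0.184 17.2
rest [[0.544, -0.1823], [0.5876, -0.3254], [0.4421, -0.3696], [0.3989, -0.2254]] ctr [ 0.4931 -0.2757  0.008 ]
0.1496 -73.0
0.1521 -163.1
0.1506 106.7
0.1514 16.6
S knob [0.4663 0.1985 0.167 ] 45
bar 0.9316374 0.3633893 0.5356901 0.22860572 21.30849 159 0.1411545592717007
hub [0.6112 0.256  0.1428] 47
rest pts 569 [ 0.426 -0.32   0.03 ] [ 0.558 -0.212  0.151]
T knob [0.4623 0.2016 0.171 ] 53
bar 0.9292667 0.3694096 0.53820944 0.23200196 21.679209 246 0.14216142237614976
hub [0.6097 0.2598 0.1452] 46
rest pts 567 [ 0.421 -0.32   0.031] [ 0.555 -0.211  0.154]
```

Run:
```python
from h import *
yaw=np.radians(17);e=np.array([np.cos(yaw),np.sin(yaw)]);f=np.array([-e[1],e[0]]);o=np.array([.513,.2297])
for n in 'ST':
    q=np.load('tiles'+n+'.npy');r=np.c_[(q[:,:2]-o)@e,(q[:,:2]-o)@f,q[:,2]]
    for s in(-.036,0,.036):
        a=r[(abs(r[:,0]-s)<.015)&(abs(r[:,1])<.06)&(r[:,2]>.065)]
        print(n,s,len(a),'z p98',np.percentile(a[:,2],[80,90,95,98]).round(3))
        for lo,hi in((.065,.08),(.08,.095),(.095,.105),(.105,.112),(.112,.12),(.12,.129)):
            b=a[(a[:,2]>lo)&(a[:,2]<hi)]
            if len(b)>4: print('   ',lo,len(b),np.median(b[:,0]).round(4),np.percentile(b[:,1],[3,97]).round(4), 'slope deg',np.degrees(np.polyfit(b[:,1],b[:,0],1)[0]).round(1))
```

```text
S -0.036 128 z p98 [0.105 0.107 0.108 0.109]
    0.065 36 -0.0315 [-0.0501  0.0374] slope deg 0.9
    0.08 35 -0.0315 [-0.0496  0.0474] slope deg 1.0
    0.095 33 -0.0317 [-0.0493  0.0458] slope deg 0.5
    0.105 24 -0.0345 [-0.0456  0.0463] slope deg -0.9
S 0 172 z p98 [0.123 0.128 0.129 0.129]
    0.065 41 0.0046 [-0.0486  0.0354] slope deg 1.4
    0.08 30 0.0046 [-0.0479  0.0227] slope deg 2.4
    0.095 28 0.0044 [-0.0479  0.0461] slope deg 1.1
    0.105 14 0.0046 [-0.047   0.0283] slope deg 0.9
    0.112 18 0.0045 [-0.0485  0.046 ] slope deg 0.3
    0.12 34 0.0037 [-0.0496  0.0445] slope deg 0.2
S 0.036 126 z p98 [0.105 0.107 0.108 0.11 ]
    0.065 38 0.0404 [-0.0507  0.0368] slope deg 1.2
    0.08 32 0.0408 [-0.0499  0.0321] slope deg 1.5
    0.095 28 0.0404 [-0.0502  0.0248] slope deg 0.8
    0.105 28 0.0386 [-0.0469  0.0459] slope deg 0.0
T -0.036 151 z p98 [0.107 0.108 0.109 0.11 ]
    0.065 32 -0.0396 [-0.047  0.046] slope deg -0.0
    0.08 36 -0.0396 [-0.0442  0.0492] slope deg 0.2
    0.095 28 -0.0392 [-0.0435  0.0485] slope deg -0.6
    0.105 55 -0.0368 [-0.0456  0.049 ] slope deg 0.5
T 0 213 z p98 [0.125 0.128 0.129 0.13 ]
    0.065 43 -0.0037 [-0.0477  0.0473] slope deg -0.3
    0.08 36 -0.0036 [-0.0452  0.0476] slope deg 0.3
    0.095 29 -0.0033 [-0.0475  0.0491] slope deg 0.1
    0.105 20 -0.0033 [-0.0345  0.0446] slope deg -0.1
    0.112 23 -0.0035 [-0.0474  0.0487] slope deg 0.0
    0.12 47 -0.0027 [-0.0441  0.0491] slope deg 0.5
T 0.036 182 z p98 [0.106 0.108 0.108 0.11 ]
    0.065 42 0.0322 [-0.047  0.047] slope deg -0.1
    0.08 46 0.0322 [-0.0464  0.0457] slope deg 0.0
    0.095 40 0.0328 [-0.0427  0.0481] slope deg -0.4
    0.105 54 0.0351 [-0.0458  0.0484] slope deg 0.2
```

```bash
cat > rest.py <<'E'
from h import *
def frame(yaw):
    a=np.radians(25); c,s=np.cos(yaw),np.sin(yaw)
    x=np.array([c*np.cos(a),s*np.cos(a),np.sin(a)]); y=np.array([-s,c,0.]); z=np.cross(x,y); return np.c_[x,y,z]
if __name__=='__main__':
    for n in('scene','top'):
        c=np.load(n+'.npz');P=cloud(c).reshape(-1,3);C=c['color'].astype(int).sum(-1).ravel()
        R=frame(np.radians(16.9)); 
        m=(P[:,0]>.4)&(P[:,0]<.62)&(P[:,1]>-.35)&(P[:,1]<-.17)&(P[:,2]>.02)&(P[:,2]<.17)
        L=(P[m]-[.493,-.2757,.010])@R; cc=C[m]
        up=L[:,2]>.085
        print(n,'x hist',np.histogram(L[up,0],bins=np.arange(-.06,.08,.005)))
        for sgn in(1,-1):
            g=L[up&(L[:,1]*sgn>.015)]; xm=np.percentile(g[:,0],70)
            g=g[abs(g[:,0]-xm)<.006]; A=np.c_[np.ones(len(g)),g[:,2]-.12]; k=np.linalg.lstsq(A,g[:,0],rcond=None)[0]; print(' rail',sgn,len(g),'x',k.round(4),'y',np.percentile(g[:,1],[3,50,97]).round(4),'zmax',g[:,2].max().round(4))
        d=cc<300
        # ledge: dark points
        g=L[d&(abs(L[:,1])<.05)&(L[:,2]<.085)]
        print(' dark',len(g),np.percentile(g,[3,20,50,80,97],axis=0).round(4).tolist())
E
python3 rest.py
```

```text
scene x hist (array([  0,   0,   0,   0,   0,   0,   0,   0,   0,   0,   0,   0,   0,
         0,   0,   3,   5,  19,  20,  51, 121,  27,   0,   0,   0,   0,
         0,   0]), array([-6.00000000e-02, -5.50000000e-02, -5.00000000e-02, -4.50000000e-02,
       -4.00000000e-02, -3.50000000e-02, -3.00000000e-02, -2.50000000e-02,
       -2.00000000e-02, -1.50000000e-02, -1.00000000e-02, -5.00000000e-03,
       -2.77555756e-17,  5.00000000e-03,  1.00000000e-02,  1.50000000e-02,
        2.00000000e-02,  2.50000000e-02,  3.00000000e-02,  3.50000000e-02,
        4.00000000e-02,  4.50000000e-02,  5.00000000e-02,  5.50000000e-02,
        6.00000000e-02,  6.50000000e-02,  7.00000000e-02,  7.50000000e-02,
        8.00000000e-02]))
 rail 1 87 x [0.0424 0.0122] y [0.0365 0.0428 0.0616] zmax 0.1354
 rail -1 98 x [0.0427 0.0137] y [-0.0644 -0.0465 -0.0384] zmax 0.1341
 dark 202 [[0.0453, -0.0475, 0.0248], [0.0533, -0.0311, 0.0281], [0.0617, -0.0015, 0.0301], [0.0684, 0.0305, 0.0311], [0.0712, 0.0463, 0.0324]]
top x hist (array([ 0,  0,  0,  0,  0,  0,  0,  0,  0,  0,  0,  1,  7,  8,  8,  7, 12,
     
[... 175 characters left out ...]
e-02, -2.50000000e-02,
       -2.00000000e-02, -1.50000000e-02, -1.00000000e-02, -5.00000000e-03,
       -2.77555756e-17,  5.00000000e-03,  1.00000000e-02,  1.50000000e-02,
        2.00000000e-02,  2.50000000e-02,  3.00000000e-02,  3.50000000e-02,
        4.00000000e-02,  4.50000000e-02,  5.00000000e-02,  5.50000000e-02,
        6.00000000e-02,  6.50000000e-02,  7.00000000e-02,  7.50000000e-02,
        8.00000000e-02]))
 rail 1 59 x [0.0393 0.0117] y [0.0387 0.0474 0.0645] zmax 0.1389
 rail -1 57 x [0.0394 0.0044] y [-0.0632 -0.0418 -0.0354] zmax 0.1386
 dark 193 [[0.032, -0.042, 0.0275], [0.0507, -0.0288, 0.0304], [0.0564, 0.0019, 0.0323], [0.0623, 0.0325, 0.0339], [0.0657, 0.0478, 0.0362]]
```

```bash
cat > go.py <<'E'
import sys
from h import *
from rest import frame
RO=np.array([.5363,-.2626,.010])
def tool(deg,tilt=0):   # closing line y along heading deg; tilt = fingers lean forward (down and away)
    s=np.radians(deg);t=np.radians(tilt)
    h=np.array([np.cos(s),np.sin(s),0.]);z=np.array([0,0,-1.])
    zz=np.cos(t)*z+np.sin(t)*h; yy=np.cos(t)*h-np.sin(t)*z
    return np.c_[np.cross(yy,zz),yy,zz]
def inc(p,R):
    o=get_obs();Rc=Rn.from_quat(o['ee_rot']).as_matrix()
    d=Rc.T@(np.asarray(p,float)-o['position']);r=Rn.from_matrix(Rc.T@R).as_rotvec()
    print('shift',d.round(4).tolist(),'turn',r.round(4).tolist(),'rows>=%.1f'%max(np.linalg.norm(d)/.0417,np.degrees(np.linalg.norm(r))/7.16))
def st():
    o=get_obs();print({k:np.round(o[k],4).tolist() for k in('clock','position','ft_force','grip_width','grasp_force')})
if __name__=='__main__':
    a=[float(x) for x in sys.argv[1:]]; st(); inc(a[:3],tool(a[3],a[4]))
E
python3 go.py .463 .2 .235 17.2 0
```

```text
{'clock': 0.1, 'position': [0.1581, 0.6043, 0.2249], 'ft_force': [0.0258, -0.0811, 0.6219], 'grip_width': 0.9994, 'grasp_force': 0.0}
shift [-0.3973, -0.314, -0.0097] turn [-0.0011, 0.0007, 1.0148] rows>=12.1
```

Emit:
jog_arm(
  increments=[
    [-0.026, -0.021, -0.001, 0, 0, 0, 0],
    [-0.053, -0.042, -0.001, 0, 0, 0, 0],
    [-0.079, -0.063, -0.002, 0, 0, 0, 0],
    [-0.106, -0.084, -0.003, 0, 0, 0, 0],
    [-0.132, -0.105, -0.003, 0, 0, 0, 0],
  ],
  grip_force=25,
)

```text
clock: 0.52
position: [0.2601, 0.4681, 0.2284]
ee_rot: [0.128, 0.992, -0.0, -0.0]
ft_force: [0.6, 0.8, -0.6]
grip_width: 0.494
grasp_force: 0.0
```

Emit:
jog_arm(
  increments=[
    [-0.026, -0.021, -0.001, 0, 0, 0, 0],
    [-0.053, -0.042, -0.001, 0, 0, 0, 0],
    [-0.079, -0.063, -0.002, 0, 0, 0, 0],
    [-0.106, -0.084, -0.003, 0, 0, 0, 0],
    [-0.132, -0.105, -0.003, 0, 0, 0, 0],
  ],
)

```text
clock: 0.93
position: [0.3612, 0.3331, 0.2316]
ee_rot: [0.128, 0.992, 0.0, -0.0]
ft_force: [0.6, 0.6, 0.5]
grip_width: 0.497
grasp_force: 0.0
```

Emit:
jog_arm(
  increments=[
    [-0.026, -0.021, -0.001, 0, 0, 0.11, 0],
    [-0.053, -0.042, -0.001, 0, 0, 0.22, 0],
    [-0.079, -0.063, -0.002, 0, 0, 0.33, 0],
    [-0.106, -0.084, -0.003, 0, 0, 0.44, 0],
    [-0.132, -0.105, -0.003, 0, 0, 0.55, 0],
  ],
)

```text
clock: 1.35
position: [0.4622, 0.1981, 0.2346]
ee_rot: [0.395, 0.919, 0.0, -0.0]
ft_force: [0.3, -0.2, -0.1]
grip_width: 0.502
grasp_force: 0.0
```

Emit:
jog_arm(
  increments=[
    [0, 0, 0, 0, 0, 0.1, 0],
    [0, 0, 0, 0, 0, 0.2, 0],
    [0, 0, 0, 0, 0, 0.3, 0],
    [0, 0, 0, 0, 0, 0.4, 0],
    [0, 0, 0, 0, 0, 0.46, 0],
  ],
)

```text
clock: 1.77
position: [0.4614, 0.1996, 0.2343]
ee_rot: [0.594, 0.805, -0.0, -0.0]
ft_force: [0.5, 0.8, 0.2]
grip_width: 0.502
grasp_force: 0.0
```

```bash
python3 go.py .463 .2 .176 17.2 0
```

```text
{'clock': 1.7667, 'position': [0.4614, 0.1996, 0.2343], 'ft_force': [0.4732, 0.8348, 0.2203], 'grip_width': 0.5019, 'grasp_force': 0.0}
shift [-0.0001, 0.0017, 0.0583] turn [-0.0006, 0.0001, -0.0009] rows>=1.4
```

Emit:
jog_arm(
  increments=[
    [0, 0.001, 0.03, 0, 0, 0, 0],
    [0, 0.002, 0.058, 0, 0, 0, 0],
    [0, 0.002, 0.058, 0, 0, 0, 0],
  ],
)

```text
clock: 2.02
position: [0.4609, 0.199, 0.1718]
ee_rot: [0.591, 0.806, -0.004, -0.001]
ft_force: [-1.5, -0.1, -0.3]
grip_width: 0.5
grasp_force: 0.0
```

Emit:
jog_arm(
  increments=[
    [0, 0, 0, 0, 0, 0, -1],
    [0, 0, 0, 0, 0, 0, -1],
    [0, 0, 0, 0, 0, 0, -1],
    [0, 0, 0, 0, 0, 0, -1],
  ],
  grip_force=25,
)

```text
clock: 2.35
position: [0.4641, 0.2007, 0.1781]
ee_rot: [0.591, 0.806, 0.001, 0.0]
ft_force: [-0.1, -0.3, 0.3]
grip_width: -0.0
grasp_force: 0.0
```

Run:
```python
from go import *
st(); o=get_obs();Rc=Rn.from_quat(o['ee_rot']).as_matrix();c=np.array([.6105,.2592]);p=o['position'][:2]
print('r',np.linalg.norm(p-c),'ang',np.degrees(np.arctan2(*(p-c)[::-1])))
a0=np.arctan2(*(p-c)[::-1]);r=np.linalg.norm(p-c)
for k in np.linspace(0,1.4,19)[1:]:
    d=c+r*np.array([np.cos(a0+k),np.sin(a0+k)])-p; print(round(k,2),(Rc.T@[d[0],d[1],0]).round(3)[:2])
```

```text
{'clock': 2.35, 'position': [0.4641, 0.2007, 0.1781], 'ft_force': [-0.1422, -0.2727, 0.2945], 'grip_width': -0.0003, 'grasp_force': 0.0}
r 0.15760644760349407 ang -158.22494044911673
0.08 [-0.012  0.001]
0.16 [-0.024  0.004]
0.23 [-0.036  0.007]
0.31 [-0.048  0.011]
0.39 [-0.059  0.016]
0.47 [-0.069  0.022]
0.54 [-0.08   0.029]
0.62 [-0.089  0.036]
0.7 [-0.098  0.045]
0.78 [-0.107  0.053]
0.86 [-0.115  0.063]
0.93 [-0.122  0.073]
1.01 [-0.128  0.084]
1.09 [-0.133  0.095]
1.17 [-0.137  0.106]
1.24 [-0.141  0.118]
1.32 [-0.143  0.13 ]
1.4 [-0.145  0.142]
```

The gripper closed to zero, so the knob is not between the pads; I'll look.

Run:
```python
from h import *
ims=[]
for n,(u,v) in(('scene',(270,110)),('top',(125,150))):
    c=snap(n); ims.append(cv2.resize(c['color'][v:v+90,u:u+80,::-1],(400,450),interpolation=cv2.INTER_CUBIC))
    print(n,px(c,get_obs()['position'])-[u,v], (px(c,get_obs()['position']-[0,0,.025])-[u,v])*5)
cv2.imwrite('pics/k1.png',np.hstack(ims))
```

```text
scene [30.00457995 30.90691066] [146.51052454 181.94217554]
top [50.54028454 60.71072808] [262.0707263  311.73956705]
```

View pics/k1.png

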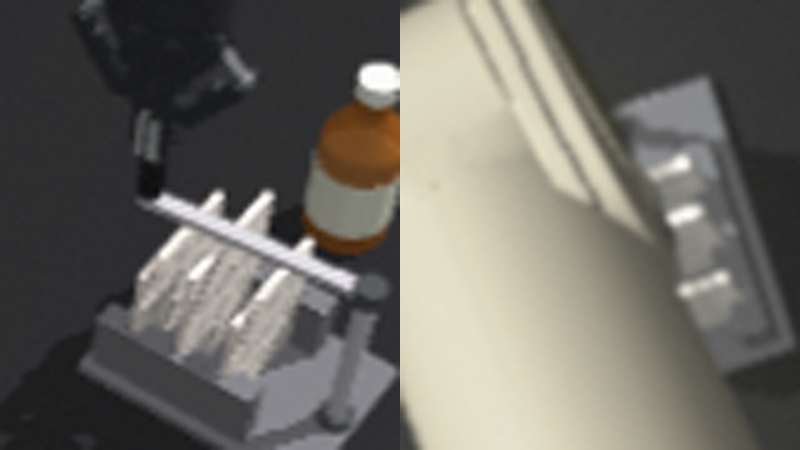

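The picture shows the shut fingers right at the knob (150,180), the bar barely moved. I'll measure bar angle and the dark points at the knob by depth.

Run:
```python
from h import *
c=np.load('scene.npz');P=cloud(c);C=c['color'].astype(int)
m=(P[...,0]>.4)&(P[...,0]<.72)&(P[...,1]>.12)&(P[...,1]<.31)
b=m&(P[...,2]>.136)&(P[...,2]<.15)&(C.sum(-1)>330)&(P[...,0]>.48)&(P[...,0]<.6); q=P[b]
vx,vy,x0,y0=cv2.fitLine(q[:,:2].astype(np.float32),cv2.DIST_HUBER,0,.01,.01).ravel();print('bar',np.degrees(np.arctan2(vy,vx)),x0,y0)
for v in range(132,154):
    print(v,' '.join('%4d,%3d,%3d/%3d'%(*(P[v,u]*1000).round(),C[v,u].sum()//3) for u in range(296,305)))
```

```text
bar 23.523111 0.5414754 0.2306158
132  455,187,217/ 39  463,184,225/ 32  464,187,225/ 70  464,192,221/ 67  472,188,230/ 40  475,189,231/ 28  480,189,235/ 28  480,192,234/ 29  483,194,234/ 27
133  455,187,214/ 35  460,187,218/ 53  462,189,218/ 80  464,192,217/ 63  473,187,227/ 36  476,188,229/ 32  479,189,230/ 29  480,193,229/ 27  481,197,228/ 26
134  454,188,208/ 35  463,184,216/ 66  462,190,213/ 80  470,186,221/ 61  471,189,220/ 71  476,189,224/ 63  480,190,226/ 36  478,196,221/ 26  476,202,217/ 30
135  454,190,202/ 36  460,188,208/ 68  463,189,209/ 80  468,189,214/ 69  471,190,215/ 86  470,196,211/ 77  473,197,213/ 43  480,194,219/ 27  476,203,212/ 38
136  456,188,200/ 37  462,187,206/ 81  466,187,208/ 77  470,188,211/ 72  473,189,212/ 90  473,193,211/ 70  475,195,211/ 34  479,196,214/ 26  476,204,207/ 31
137  454,190,193/ 36  464,185,204/ 80  466,187,204/ 69  470,188,206/ 69  472,191,206/ 90  471,195,204/ 73  475,197,206/ 37  477,199,206/ 30  476,204,203/ 38
138  456,189,191/ 47  463,187,197/ 82  468,186,202/ 70  468,190,200/ 70  473,190,204/ 91  474,193,202/ 68  476,196,202/ 33  
[... 1687 characters left out ...]
/ 42  471,203,146/ 74  474,204,147/189  475,208,145/204  375,317, -1/149
150  361,289, -1/ 47  461,195,137/ 73  466,195,141/ 90  470,195,144/ 90  471,200,142/110  473,202,143/190  475,204,143/221  475,209,140/223  477,212,139/223
151  364,286, -2/ 46  365,290, -4/ 45  466,195,137/ 70  470,196,138/103  471,200,137/112  473,203,137/129  477,203,140/179  481,203,144/218  480,209,140/223
152  366,285, -5/ 46  373,284,  1/ 46  373,289, -2/ 46  377,291,  0/ 47  376,297, -4/ 59  479,197,140/ 95  478,202,138/106  484,201,142/122  484,206,140/170
153  374,278,  0/ 45  376,281,  0/ 47  375,287, -4/ 46  379,289, -2/ 46  379,294, -5/ 46  385,294, -1/ 46  387,297,  0/ 53  486,200,140/ 77  487,204,139/ 96
```

Run:
```python
from go import *
st();o=get_obs();print(o['ee_rot'],o['torque'],manip.tip_extent,[a for a in dir(manip) if a[0]!='_'],o['joint_velocities'].round(3))
c=snap('scene');P=cloud(c);C=c['color'].astype(int).sum(-1)//3
# gripper column: min z of finger points per pixel column + knob
for u in range(296,304):
    col=P[125:152,u]; k=(abs(col[:,0]-.467)<.02)&(abs(col[:,1]-.195)<.02); print(u,[(int(z*1000),int(g)) for z,g in zip(col[k,2],C[125:152,u][k])])
```

```text
{'clock': 2.45, 'position': [0.4639, 0.2006, 0.1776], 'ft_force': [1.0657, -0.0026, 0.9475], 'grip_width': -0.0013, 'grasp_force': 0.0}
[5.91489259e-01 8.06312480e-01 7.74880268e-04 2.02592259e-04] [-0.03094661  0.00830792  0.04782294] 0.025 ['MotionError', 'tip_extent'] [-0.     0.005  0.001  0.007  0.    -0.004  0.001]
296 [(253, 27), (251, 27), (238, 26), (238, 27), (233, 29), (229, 33), (223, 32), (216, 38), (213, 36), (208, 37), (204, 34), (196, 36), (196, 33), (189, 47)]
297 [(256, 27), (250, 26), (247, 25), (237, 26), (234, 28), (233, 28), (226, 27), (224, 38), (219, 74), (213, 67), (211, 68), (206, 81), (202, 81), (197, 83), (194, 85), (188, 86), (162, 37), (163, 34), (155, 34), (152, 31), (147, 34), (146, 59), (137, 73)]
298 [(254, 25), (249, 27), (244, 23), (240, 27), (237, 27), (230, 28), (229, 30), (225, 55), (219, 91), (215, 78), (212, 70), (208, 71), (203, 69), (200, 69), (197, 65), (189, 69), (187, 49), (171, 31), (170, 22), (168, 23), (165, 20), (159, 19), (153, 17), (151, 20), (145, 48), (139, 89), (137, 70)]
299 [(250, 27), (243, 27), (242, 29), (239, 30), (233, 28)
[... 652 characters left out ...]
 (220, 67), (216, 77), (206, 70), (206, 69), (199, 62), (194, 63), (194, 55), (187, 61), (178, 43), (173, 22), (168, 18), (168, 16), (159, 18), (154, 16), (152, 19), (146, 74), (141, 190), (142, 129)]
302 [(261, 28), (260, 28), (256, 30), (252, 28), (249, 27), (240, 25), (236, 26), (230, 28), (229, 29), (227, 36), (217, 43), (213, 34), (207, 36), (203, 34), (196, 30), (194, 30), (177, 30), (176, 34), (171, 21), (167, 20), (164, 24), (155, 25), (148, 35), (142, 190), (141, 221), (139, 179)]
303 [(267, 29), (263, 28), (258, 28), (253, 28), (251, 27), (244, 24), (238, 28), (230, 30), (228, 26), (218, 29), (219, 27), (213, 27), (204, 31), (201, 38), (195, 40), (144, 204), (141, 223), (140, 218)]
```

Emit:
jog_arm(
  increments=[
    [0, 0, -0.03, 0, 0, 0, -1],
    [0, 0, -0.06, 0, 0, 0, -1],
    [0, 0, -0.06, 0, 0, 0, -1],
    [0, 0, -0.06, 0, 0, 0, -1],
  ],
)

```text
clock: 2.83
position: [0.4644, 0.2008, 0.2384]
ee_rot: [0.591, 0.806, 0.002, 0.001]
ft_force: [0.5, -0.3, -0.9]
grip_width: -0.001
grasp_force: 0.0
```

Run:
```python
from go import *
st();c=snap('scene');P=cloud(c);C=c['color'].astype(int).sum(-1)//3;o=get_obs()['position'];print(px(c,o),px(c,o-[0,0,.025]))
for u in range(290,308):
    col=P[100:152,u]; k=(abs(col[:,0]-.467)<.025)&(abs(col[:,1]-.195)<.025); z=col[k]; g=C[100:152,u][k]
    print(u,[(int(q[0]*1e3),int(q[1]*1e3),int(q[2]*1e3),int(h)) for q,h in zip(z,g) if .13<q[2]<.25][::2])
cv2.imwrite('pics/k2.png',cv2.resize(c['color'][90:190,260:360,::-1],(600,600),interpolation=cv2.INTER_CUBIC))
```

```text
{'clock': 2.8333, 'position': [0.4644, 0.2008, 0.2384], 'ft_force': [0.4727, -0.3284, -0.8716], 'grip_width': -0.001, 'grasp_force': 0.0}
[301.63534504 127.16169768] [300.8777994  133.09003458]
290 []
291 []
292 []
293 []
294 []
295 []
296 []
297 [(456, 195, 160, 38), (460, 193, 156, 35), (461, 193, 147, 35), (463, 192, 139, 73)]
298 [(454, 200, 174, 41), (460, 195, 173, 34), (464, 192, 169, 22), (464, 194, 158, 20), (464, 194, 149, 19), (466, 193, 142, 90)]
299 [(457, 201, 176, 36), (464, 196, 175, 31), (466, 195, 168, 17), (468, 194, 162, 18), (468, 195, 151, 17), (467, 197, 140, 90)]
300 [(469, 187, 249, 49), (463, 201, 176, 34), (468, 197, 173, 19), (469, 197, 165, 16), (470, 197, 157, 19), (471, 197, 148, 42), (472, 197, 140, 112)]
301 [(464, 204, 179, 33), (468, 201, 176, 30), (472, 198, 171, 18), (471, 200, 160, 19), (471, 202, 150, 18), (471, 203, 140, 190)]
302 [(471, 193, 246, 94), (470, 203, 176, 33), (472, 202, 169, 20), (472, 204, 159, 25), (470, 208, 140, 190), (476, 203, 140, 179)]
303 [(471, 198, 243, 70), (476, 207, 141, 223)]
304 [(477, 210, 141, 223)]
305 [(482, 211, 144, 225)]
306 [(483, 214, 143, 187)]
307 [(487, 215, 141, 226)]
```

View pics/k2.png

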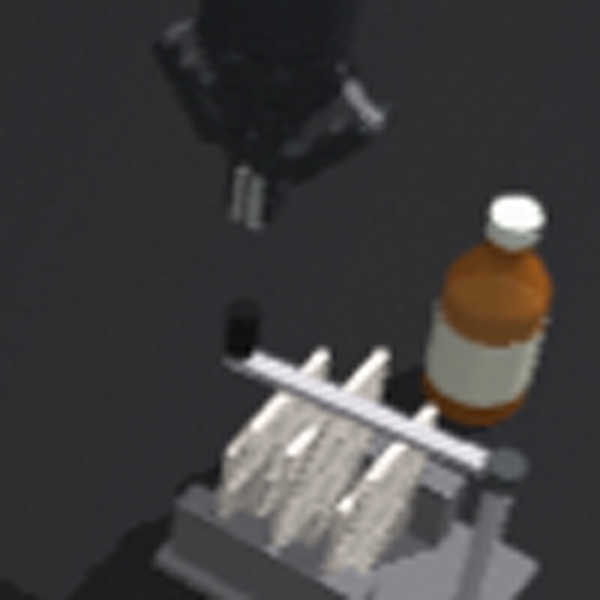

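The picture shows the shut fingertips at (247,228) in the crop, which is where the reported TCP projects. So the real fingertips sit about 3 mm above the reported TCP, not 25 mm ahead of it. I'll go by the measured value and descend 28 mm further than the text implied.

Emit:
jog_arm(
  increments=[
    [0, 0, 0, 0, 0, 0, 0],
    [0, 0, 0, 0, 0, 0, 0],
    [0, 0, 0, 0, 0, 0, 0],
    [0, -0.001, 0.025, 0, 0, 0, 0],
    [0, -0.001, 0.05, 0, 0, 0, 0],
  ],
)

```text
clock: 3.3
position: [0.463, 0.2004, 0.1866]
ee_rot: [0.591, 0.806, 0.001, 0.0]
ft_force: [-0.4, 0.7, 0.2]
grip_width: 0.499
grasp_force: 0.0
```

Emit:
jog_arm(
  increments=[
    [0, 0, 0.02, 0, 0, 0, 0],
    [0, 0, 0.04, 0, 0, 0, 0],
    [0, 0, 0.04, 0, 0, 0, 0],
    [0, 0, 0.04, 0, 0, 0, 0],
  ],
)

```text
clock: 3.63
position: [0.4619, 0.1997, 0.146]
ee_rot: [0.592, 0.806, -0.001, -0.0]
ft_force: [-0.3, 0.8, 1.5]
grip_width: 0.498
grasp_force: 0.0
```

Emit:
jog_arm(
  increments=[
    [0, 0, 0, 0, 0, 0, -1],
    [0, 0, 0, 0, 0, 0, -1],
    [0, 0, 0, 0, 0, 0, -1],
    [0, 0, 0, 0, 0, 0, -1],
  ],
  grip_force=25,
)

```text
clock: 3.97
position: [0.4646, 0.201, 0.1483]
ee_rot: [0.592, 0.806, 0.003, 0.001]
ft_force: [7.5, 2.3, -4.5]
grip_width: 0.2
grasp_force: 27.2
```

Emit:
jog_arm(
  increments=[
    [-0.012, 0.001, 0, 0, 0, 0, -1],
    [-0.024, 0.004, 0, 0, 0, 0, -1],
    [-0.037, 0.007, 0, 0, 0, 0, -1],
    [-0.048, 0.011, 0, 0, 0, 0, -1],
    [-0.06, 0.016, 0, 0, 0, 0, -1],
  ],
)

```text
clock: 4.38
position: [0.497, 0.1488, 0.1483]
ee_rot: [0.591, 0.807, 0.002, 0.0]
ft_force: [4.1, 6.9, 0.1]
grip_width: 0.199
grasp_force: 27.3
```

Emit:
jog_arm(
  increments=[
    [-0.011, 0.006, 0, 0, 0, 0, -1],
    [-0.021, 0.013, 0, 0, 0, 0, -1],
    [-0.031, 0.021, 0, 0, 0, 0, -1],
    [-0.04, 0.029, 0, 0, 0, 0, -1],
    [-0.048, 0.038, 0, 0, 0, 0, -1],
  ],
)

```text
clock: 4.8
position: [0.5466, 0.1106, 0.148]
ee_rot: [0.592, 0.806, -0.001, 0.0]
ft_force: [-5.1, -6.9, 6.9]
grip_width: 0.198
grasp_force: 28.0
```

```bash
python3 -c "
from go import *
st();print(np.linalg.norm(get_obs()['position'][:2]-[.6105,.2592]))"
```

```text
{'clock': 4.8, 'position': [0.5466, 0.1106, 0.148], 'ft_force': [-5.0933, -6.8565, 6.8669], 'grip_width': 0.1985, 'grasp_force': 28.0248}
0.16173052500556176
```

Going well; finish the swing, then release and rise.

Emit:
jog_arm(
  increments=[
    [-0.009, 0.01, 0, 0, 0, 0, -1],
    [-0.016, 0.02, 0, 0, 0, 0, -1],
    [-0.022, 0.031, 0, 0, 0, 0, -1],
    [-0.027, 0.042, 0, 0, 0, 0, -1],
    [-0.031, 0.054, 0, 0, 0, 0, -1],
  ],
)

```text
clock: 5.22
position: [0.6082, 0.0961, 0.148]
ee_rot: [0.593, 0.805, -0.001, 0.001]
ft_force: [-1.9, -10.3, 4.1]
grip_width: 0.2
grasp_force: 28.0
```

Emit:
jog_arm(
  increments=[
    [-0.003, 0.011, 0, 0, 0, 0, -1],
    [-0.006, 0.023, 0, 0, 0, 0, -1],
    [-0.008, 0.035, 0, 0, 0, 0, -1],
    [-0.008, 0.035, 0, 0, 0, 0, -1],
    [-0.008, 0.035, 0, 0, 0, 0, -1],
  ],
)

```text
clock: 5.63
position: [0.6448, 0.1011, 0.148]
ee_rot: [0.592, 0.806, 0.0, 0.002]
ft_force: [3.0, -4.6, 0.5]
grip_width: 0.2
grasp_force: 27.7
```

Emit:
jog_arm(
  increments=[
    [0, 0, 0, 0, 0, 0, 0],
    [0, 0, 0, 0, 0, 0, 0],
    [0, 0, 0, 0, 0, 0, 0],
    [0, 0, -0.03, 0, 0, 0, 0],
    [0, 0, -0.06, 0, 0, 0, 0],
  ],
)

```text
clock: 6.05
position: [0.6417, 0.1033, 0.2059]
ee_rot: [0.591, 0.807, -0.001, -0.001]
ft_force: [2.0, -0.3, 0.4]
grip_width: 0.499
grasp_force: 0.0
```

```bash
python3 go.py .5135 .2298 .18 17.2 0
```

```text
{'clock': 6.05, 'position': [0.6417, 0.1033, 0.2059], 'ft_force': [1.9652, -0.3262, 0.4353], 'grip_width': 0.4992, 'grasp_force': 0.0}
shift [0.1592, -0.084, 0.0263] turn [-0.0037, -0.0007, 0.0056] rows>=4.4
```

Emit:
jog_arm(
  increments=[
    [0.04, -0.021, 0, 0, 0, 0, -0.48],
    [0.08, -0.042, 0, 0, 0, 0, -0.48],
    [0.12, -0.063, 0, 0, 0, 0, -0.48],
    [0.159, -0.084, 0, 0, 0, 0.006, -0.48],
    [0.159, -0.084, 0, 0, 0, 0.006, -0.48],
  ],
  grip_force=40,
)

```text
clock: 6.47
position: [0.5105, 0.2352, 0.2069]
ee_rot: [0.591, 0.807, 0.001, -0.002]
ft_force: [-0.3, 1.5, 0.4]
grip_width: 0.26
grasp_force: 0.0
```

Emit:
jog_arm(
  increments=[
    [0, 0, 0, 0, 0, 0, -0.48],
    [0, 0, 0, 0, 0, 0, -0.48],
    [0, 0, 0, 0, 0, 0, -0.48],
  ],
)

```text
clock: 6.72
position: [0.5157, 0.2285, 0.2069]
ee_rot: [0.594, 0.804, 0.0, 0.0]
ft_force: [0.3, -0.1, -0.9]
grip_width: 0.26
grasp_force: 0.0
```

```bash
python3 go.py .5135 .2298 .098 17.2 0
python3 - <<'E'
from go import *
c=snap('scene');P=cloud(c)
yaw=np.radians(17.2);e=np.array([np.cos(yaw),np.sin(yaw)]);f=np.array([-e[1],e[0]]);o=np.array([.513,.2297])
q=P.reshape(-1,3);r=np.c_[(q[:,:2]-o)@e,(q[:,:2]-o)@f,q[:,2]]
# tall tile and finger tips in rack frame
a=r[(abs(r[:,0])<.012)&(abs(r[:,1])<.06)&(r[:,2]>.115)&(r[:,2]<.135)];print('tile',len(a),np.median(a,0))
g=r[(abs(r[:,0])<.05)&(abs(r[:,1])<.03)&(r[:,2]>.18)&(r[:,2]<.24)]
for lo in np.arange(.18,.24,.006):
    b=g[(g[:,2]>lo)&(g[:,2]<lo+.006)]
    if len(b): print(lo.round(3),len(b),np.percentile(b[:,0],[2,50,98]).round(3),np.percentile(b[:,1],[2,98]).round(3))
cv2.imwrite('pics/t1.png',cv2.resize(c['color'][80:190,260:370,::-1],(600,600),interpolation=cv2.INTER_CUBIC))
E
```

```text
{'clock': 6.7167, 'position': [0.5157, 0.2285, 0.2069], 'ft_force': [0.3012, -0.0663, -0.8817], 'grip_width': 0.26, 'grasp_force': 0.0}
shift [0.002, -0.0018, 0.1089] turn [0.0006, 0.0001, -0.002] rows>=2.6
tile 76 [ 0.00367941 -0.00247457  0.12705072]
0.21 5 [-0.01  -0.01   0.018] [-0.014  0.002]
0.216 13 [-0.02  -0.009  0.022] [-0.016 -0.   ]
0.222 18 [-0.019 -0.01   0.023] [-0.017  0.006]
0.228 24 [-0.022  0.002  0.026] [-0.015  0.002]
0.234 16 [-0.022 -0.01   0.026] [-0.016  0.003]
```

View pics/t1.png

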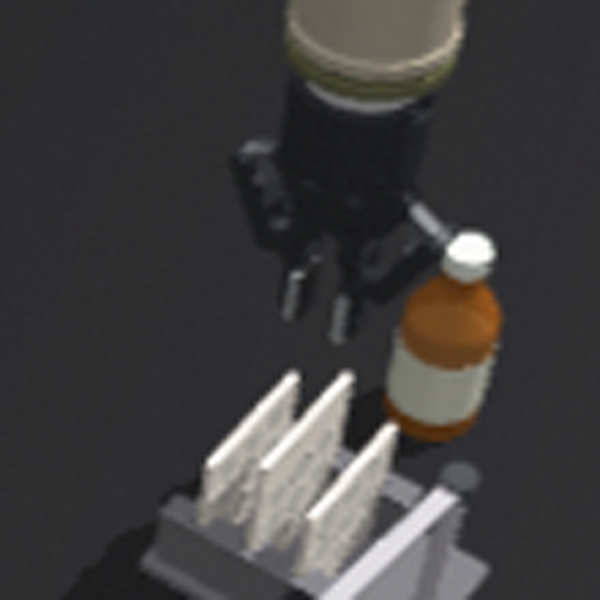

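Bar is well aside (bottom right), fingers straddle the middle (tall) tile at crop (315,370). Descend.

Emit:
jog_arm(
  increments=[
    [0.002, -0.002, 0.02, 0, 0, 0, -0.48],
    [0.002, -0.002, 0.045, 0, 0, 0, -0.48],
    [0.002, -0.002, 0.06, 0, 0, 0, -0.48],
    [0.002, -0.002, 0.06, 0, 0, 0, -0.48],
    [0.002, -0.002, 0.06, 0, 0, 0, -0.48],
  ],
)

```text
clock: 7.18
position: [0.5131, 0.2294, 0.1464]
ee_rot: [0.595, 0.804, -0.001, -0.0]
ft_force: [0.1, 0.5, 0.7]
grip_width: 0.262
grasp_force: 0.0
```

```bash
python3 go.py .5136 .2298 .098 17.2 0
```

```text
{'clock': 7.1833, 'position': [0.5131, 0.2294, 0.1464], 'ft_force': [0.0588, 0.5457, 0.6563], 'grip_width': 0.262, 'grasp_force': 0.0}
shift [0.0003, 0.0007, 0.0484] turn [-0.0012, 0.0008, -0.003] rows>=1.2
```

Emit:
jog_arm(
  increments=[
    [0, 0.001, 0.012, 0, 0, -0.003, -0.48],
    [0, 0.001, 0.024, 0, 0, -0.003, -0.48],
    [0, 0.001, 0.036, 0, 0, -0.003, -0.48],
    [0, 0.001, 0.048, 0, 0, -0.003, -0.48],
    [0, 0.001, 0.048, 0, 0, -0.003, -0.48],
  ],
)

```text
clock: 7.6
position: [0.5121, 0.2301, 0.0956]
ee_rot: [0.593, 0.805, -0.002, -0.001]
ft_force: [-0.7, 0.2, -0.4]
grip_width: 0.259
grasp_force: 0.0
```

Emit:
jog_arm(
  increments=[
    [0, 0, 0, 0, 0, 0, -0.6],
    [0, 0, 0, 0, 0, 0, -0.7],
    [0, 0, 0, 0, 0, 0, -0.8],
    [0, 0, 0, 0, 0, 0, -1],
    [0, 0, 0, 0, 0, 0, -1],
  ],
  grip_force=30,
)

```text
clock: 8.02
position: [0.5142, 0.2311, 0.0993]
ee_rot: [0.593, 0.805, 0.001, 0.0]
ft_force: [1.7, 0.1, 0.7]
grip_width: 0.063
grasp_force: 31.6
```

Emit:
jog_arm(
  increments=[
    [0, 0, 0, 0, 0, 0, -1],
    [0, 0, 0, 0, 0, 0, -1],
    [0, 0, 0, 0, 0, 0, -1],
  ],
  grip_force=45,
)

```text
clock: 8.27
position: [0.5143, 0.2311, 0.0993]
ee_rot: [0.593, 0.805, 0.001, 0.0]
ft_force: [1.8, -1.0, 5.2]
grip_width: 0.058
grasp_force: 47.6
```

Emit:
jog_arm(
  increments=[
    [0, 0, -0.003, 0, 0, 0, -1],
    [0, 0, -0.008, 0, 0, 0, -1],
    [0, 0, -0.015, 0, 0, 0, -1],
    [0, 0, -0.023, 0, 0, 0, -1],
    [0, 0, -0.031, 0, 0, 0, -1],
  ],
)

```text
clock: 8.68
position: [0.5135, 0.2307, 0.13]
ee_rot: [0.593, 0.805, -0.0, -0.0]
ft_force: [3.8, 0.6, -4.3]
grip_width: 0.059
grasp_force: 46.5
```

Emit:
jog_arm(
  increments=[
    [0, 0, -0.008, 0, 0, 0, -1],
    [0, 0, -0.016, 0, 0, 0, -1],
    [0, 0, -0.025, 0, 0, 0, -1],
    [0, 0, -0.035, 0, 0, 0, -1],
    [0, 0, -0.045, 0, 0, 0, -1],
  ],
)

```text
clock: 9.1
position: [0.5131, 0.2307, 0.1755]
ee_rot: [0.593, 0.805, -0.0, -0.0]
ft_force: [0.0, 0.1, -2.6]
grip_width: 0.061
grasp_force: 46.5
```

Emit:
jog_arm(
  increments=[
    [0, 0, -0.015, 0, 0, 0, -1],
    [0, 0, -0.03, 0, 0, 0, -1],
    [0, 0, -0.045, 0, 0, 0, -1],
    [0, 0, -0.06, 0, 0, 0, -1],
    [0, 0, -0.07, 0, 0, 0, -1],
  ],
)

```text
clock: 9.52
position: [0.5137, 0.2309, 0.2467]
ee_rot: [0.593, 0.805, 0.001, 0.0]
ft_force: [-0.4, 0.7, -1.0]
grip_width: 0.06
grasp_force: 46.5
```

Run:
```python
from go import *
st()
yaw=np.radians(17.2);e=np.array([np.cos(yaw),np.sin(yaw)]);f=np.array([-e[1],e[0]])
p=get_obs()['position'];o=p[:2]
for n in('scene','top'):
    c=snap(n);q=cloud(c).reshape(-1,3);C=c['color'].astype(int).sum(-1).ravel()/3
    r=np.c_[(q[:,:2]-o)@e,(q[:,:2]-o)@f,q[:,2]-p[2]]
    a=r[(abs(r[:,0])<.03)&(abs(r[:,1])<.07)&(r[:,2]>-.12)&(r[:,2]<.04)&(C>110)]
    if len(a)<20: print(n,len(a));continue
    print(n,len(a),np.percentile(a,[1,50,99],axis=0).round(4).tolist(),'lean,yaw',np.linalg.lstsq(np.c_[np.ones(len(a)),a[:,2],a[:,1]],a[:,0],rcond=None)[0].round(3))
# y = 17 deg heading, tile edge positions by height
    for lo in np.arange(-.1,.04,.02):
        b=a[(a[:,2]>lo)&(a[:,2]<lo+.02)]
        if len(b)>5: print('  ',lo.round(2),len(b),np.percentile(b[:,1],[2,98]).round(4),np.median(b[:,0]).round(4))
```

```text
{'clock': 9.5167, 'position': [0.5137, 0.2309, 0.2467], 'ft_force': [-0.3797, 0.6518, -0.9775], 'grip_width': 0.0603, 'grasp_force': 46.5471}
scene 341 [[-0.0024, -0.052, -0.0875], [0.0018, -0.0188, -0.0353], [0.0036, 0.0485, 0.0306]] lean,yaw [ 0.002 -0.007  0.009]
   -0.1 26 [-0.0511  0.0402] 0.0019
   -0.08 66 [-0.0517  0.0477] 0.002
   -0.06 61 [-0.0501  0.0436] 0.0017
   -0.04 68 [-0.05    0.0452] 0.0018
   -0.02 53 [-0.0501  0.043 ] 0.002
   0.0 31 [-0.053  -0.0132] 0.0017
   0.02 36 [-0.0509 -0.0121] 0.0006
top 278 [[-0.0073, -0.0491, -0.0859], [-0.005, -0.0285, -0.0182], [0.0003, -0.0022, 0.0332]] lean,yaw [-0.005  0.01  -0.013]
   -0.1 13 [-0.049  -0.0011] -0.0044
   -0.08 39 [-0.0482 -0.0018] -0.0052
   -0.06 43 [-0.0489 -0.0038] -0.0052
   -0.04 41 [-0.0484 -0.0059] -0.005
   -0.02 40 [-0.049  -0.0101] -0.0053
   0.0 40 [-0.0489 -0.0109] -0.0052
   0.02 62 [-0.0488 -0.0118] -0.0042
```

```bash
cat >> go.py <<'E'
RY=16.8
def restp(x,y,z): # TCP for tile centre plane x, tile mid y, lower edge z in rest frame
    return RO+frame(np.radians(RY))@np.array([x+.001,y+.001,z+.0885])
E
python3 - <<'E'
from go import *
pre=restp(.035,0,.10);mid=np.array([.51,.02,.25]);print('pre',pre)
st();inc(mid,tool(17.2,0));inc(mid,tool(RY,25))
p=get_obs()
R=tool(RY,25);print('mid->pre in tilted tool',(R.T@(pre-mid)).round(4))
E
```

```text
pre [ 0.49098205 -0.27523771  0.19605328]
{'clock': 9.6167, 'position': [0.5142, 0.2311, 0.2466], 'ft_force': [-0.2858, -0.5701, -1.6106], 'grip_width': 0.0599, 'grasp_force': 46.5788}
shift [-0.2003, -0.0668, -0.0038] turn [0.0026, -0.001, 0.0018] rows>=5.1
shift [-0.2003, -0.0668, -0.0038] turn [-0.4337, -0.0029, 0.0085] rows>=5.1
mid->pre in tilted tool [-0.2771 -0.1166  0.0051]
```

Emit:
jog_arm(
  increments=[
    [-0.012, -0.004, 0, 0, 0, 0, -1],
    [-0.034, -0.011, 0, 0, 0, 0, -1],
    [-0.064, -0.021, 0, 0, 0, 0, -1],
    [-0.094, -0.031, 0, 0, 0, 0, -1],
    [-0.124, -0.041, -0.002, 0, 0, 0, -1],
  ],
)

```text
clock: 10.03
position: [0.5102, 0.0978, 0.2451]
ee_rot: [0.593, 0.805, -0.001, -0.001]
ft_force: [0.7, -1.2, -2.6]
grip_width: 0.061
grasp_force: 46.5
```

Emit:
jog_arm(
  increments=[
    [-0.025, -0.009, 0, -0.08, 0, 0.002, -1],
    [-0.045, -0.015, 0, -0.17, 0, 0.004, -1],
    [-0.06, -0.02, 0, -0.26, 0, 0.006, -1],
    [-0.07, -0.024, 0, -0.35, 0, 0.008, -1],
    [-0.076, -0.026, -0.002, -0.434, -0.003, 0.008, -1],
  ],
)

```text
clock: 10.45
position: [0.5079, 0.0174, 0.247]
ee_rot: [0.583, 0.783, 0.173, 0.129]
ft_force: [0.4, -0.6, -2.9]
grip_width: 0.057
grasp_force: 46.5
```

Run:
```python
from go import *
st();inc(restp(.035,0,.10),tool(RY,25))
```

```text
{'clock': 10.45, 'position': [0.5079, 0.0174, 0.247], 'ft_force': [0.3663, -0.613, -2.9271], 'grip_width': 0.0566, 'grasp_force': 46.4844}
shift [-0.2755, -0.1124, 0.0041] turn [-0.0001, 0.0015, -0.0015] rows>=7.1
```

Emit:
jog_arm(
  increments=[
    [-0.015, -0.003, 0, 0, 0, 0, -1],
    [-0.045, -0.01, 0, 0, 0, 0, -1],
    [-0.075, -0.02, 0, 0, 0, 0, -1],
    [-0.105, -0.03, 0, 0, 0, 0, -1],
    [-0.135, -0.04, 0, 0, 0, 0, -1],
  ],
)

```text
clock: 10.87
position: [0.5119, -0.1218, 0.2303]
ee_rot: [0.582, 0.784, 0.172, 0.128]
ft_force: [1.0, 1.1, -1.9]
grip_width: 0.06
grasp_force: 46.5
```

Emit:
jog_arm(
  increments=[
    [-0.03, -0.015, 0, 0, 0, 0, -1],
    [-0.06, -0.03, 0, 0, 0, 0, -1],
    [-0.09, -0.045, 0.001, 0, 0, 0, -1],
    [-0.12, -0.06, 0.002, 0, 0, 0, -1],
    [-0.14, -0.072, 0.004, 0, 0, 0, -1],
  ],
)

```text
clock: 11.28
position: [0.4913, -0.2692, 0.1996]
ee_rot: [0.583, 0.783, 0.174, 0.128]
ft_force: [-0.3, 1.9, -1.9]
grip_width: 0.057
grasp_force: 46.5
```

Emit:
jog_arm(
  increments=[
    [0, 0, 0, 0, 0, 0, -1],
    [0, 0, 0, 0, 0, 0, -1],
    [0, 0, 0, 0, 0, 0, -1],
  ],
)

```text
clock: 11.53
position: [0.4917, -0.266, 0.1983]
ee_rot: [0.583, 0.784, 0.171, 0.126]
ft_force: [-0.1, 0.5, -2.0]
grip_width: 0.062
grasp_force: 46.6
```

```bash
cat > chk.py <<'E'
from go import *
st();inc(restp(.035,0,.10),tool(RY,25))
R=frame(np.radians(RY));p=get_obs()['position'];print('TCP in rest',((p-RO)@R).round(4))
for n in('scene','top'):
    c=snap(n);q=cloud(c).reshape(-1,3);C=c['color'].astype(int).sum(-1).ravel()/3
    L=(q-RO)@R
    zt=(p-RO)@R; 
    a=L[(abs(L[:,0]-zt[0])<.02)&(abs(L[:,1])<.07)&(L[:,2]>zt[2]-.12)&(L[:,2]<zt[2]+.045)&(C>120)]
    if len(a)<20: print(n,len(a)); continue
    m=abs(a[:,0]-np.median(a[:,0]))<.005;a=a[m]
    print(n,len(a),np.percentile(a,[1,50,99],axis=0).round(4).tolist(),'x fit',np.linalg.lstsq(np.c_[np.ones(len(a)),a[:,2]-a[:,2].mean(),a[:,1]],a[:,0],rcond=None)[0].round(4))
    d=L[(C<95)&(abs(L[:,1])<.045)&(L[:,0]>.004)&(L[:,0]<.03)&(L[:,2]<.075)&(L[:,2]>.02)]
    if len(d): print('  ledge',len(d),np.percentile(d[:,2],[5,25,50,75,95]).round(4))
    rl=L[(abs(L[:,0])<.008)&(abs(abs(L[:,1])-.044)<.006)&(L[:,2]>.07)&(L[:,2]<.15)&(C>110)]
    if len(rl): print('  rails x',len(rl),np.median(rl[:,0]).round(4))
E
python3 chk.py
```

```text
{'clock': 11.5333, 'position': [0.4917, -0.266, 0.1983], 'ft_force': [-0.0817, 0.5145, -1.9598], 'grip_width': 0.0621, 'grasp_force': 46.5541}
shift [-0.0086, -0.004, 0.0007] turn [-0.008, -0.0021, -0.0025] rows>=0.2
TCP in rest [0.04   0.0096 0.1891]
scene 1188 [[0.0381, -0.0397, 0.101], [0.0417, 0.0064, 0.1604], [0.0454, 0.058, 0.219]] x fit [0.0416 0.009  0.0004]
  ledge 167 [0.0451 0.0474 0.0487 0.0497 0.051 ]
  rails x 100 0.0025
top 328 [[0.0363, -0.0219, 0.1023], [0.0405, 0.0332, 0.161], [0.0426, 0.0609, 0.2236]] x fit [ 0.0407  0.0011 -0.0131]
  ledge 2 [0.0493 0.0496 0.05   0.0504 0.0507]
  rails x 35 0.0005
```

Emit:
jog_arm(
  increments=[
    [-0.003, -0.006, 0, -0.003, -0.001, 0, -1],
    [-0.006, -0.012, 0, -0.006, -0.002, -0.002, -1],
    [-0.009, -0.018, 0, -0.008, -0.002, -0.002, -1],
    [-0.009, -0.024, 0, -0.008, -0.002, -0.002, -1],
    [-0.009, -0.026, 0, -0.008, -0.002, -0.002, -1],
  ],
)

```text
clock: 12.05
position: [0.4718, -0.2818, 0.1881]
ee_rot: [0.582, 0.783, 0.175, 0.13]
ft_force: [0.5, -0.5, -3.1]
grip_width: 0.056
grasp_force: 46.6
```

Emit:
jog_arm(
  increments=[
    [0, 0, 0.005, 0, 0, 0, -1],
    [0, 0, 0.013, 0, 0, 0, -1],
    [0, 0, 0.021, 0, 0, 0, -1],
    [0, 0, 0.029, 0, 0, 0, -1],
    [0, 0, 0.035, 0, 0, 0, -1],
  ],
)

```text
clock: 12.47
position: [0.4874, -0.2762, 0.1562]
ee_rot: [0.581, 0.784, 0.175, 0.13]
ft_force: [0.7, 0.3, -1.2]
grip_width: 0.063
grasp_force: 46.6
```

Emit:
jog_arm(
  increments=[
    [0, 0, 0, 0, 0, 0, -1],
    [0, 0, 0, 0, 0, 0, -1],
  ],
)

```text
clock: 12.63
position: [0.487, -0.2768, 0.1568]
ee_rot: [0.581, 0.784, 0.175, 0.13]
ft_force: [1.0, 0.1, -1.0]
grip_width: 0.057
grasp_force: 46.6
```

```bash
python3 chk.py
```

```text
{'clock': 12.6333, 'position': [0.487, -0.2768, 0.1568], 'ft_force': [0.9598, 0.0878, -1.0072], 'grip_width': 0.0574, 'grasp_force': 46.5501}
shift [0.0003, 0.0205, -0.0338] turn [0.0021, -0.0004, 0.0016] rows>=0.9
TCP in rest [0.0155 0.0006 0.1547]
scene 1147 [[0.0136, -0.0492, 0.0656], [0.0174, -0.0026, 0.1252], [0.0214, 0.0492, 0.1852]] x fit [ 0.0174  0.0004 -0.003 ]
  ledge 165 [0.0451 0.0475 0.0487 0.05   0.0513]
  rails x 31 0.002
top 362 [[0.0108, -0.0463, 0.0484], [0.0157, 0.0214, 0.1177], [0.0192, 0.0513, 0.1889]] x fit [ 0.0155  0.0073 -0.0092]
  ledge 72 [0.0479 0.0495 0.0511 0.0527 0.0542]
  rails x 22 0.0002
```

Emit:
jog_arm(
  increments=[
    [0, -0.001, 0.003, 0, 0, 0, -1],
    [0, -0.003, 0.006, 0, 0, 0, -1],
    [0, -0.005, 0.009, 0, 0, 0, -1],
    [0, -0.005, 0.011, 0, 0, 0, -1],
    [0, -0.005, 0.011, 0, 0, 0, -1],
  ],
)

```text
clock: 13.15
position: [0.4873, -0.2766, 0.1441]
ee_rot: [0.581, 0.784, 0.175, 0.129]
ft_force: [0.6, 0.5, -1.7]
grip_width: 0.059
grasp_force: 46.5
```

Emit:
jog_arm(
  increments=[
    [0, 0, 0.001, 0, 0, 0, -1],
    [0, 0, 0.0015, 0, 0, 0, -1],
    [0, 0, 0.002, 0, 0, 0, -1],
    [0, 0, 0.002, 0, 0, 0, -1],
  ],
)

```text
clock: 13.48
position: [0.4884, -0.2765, 0.1429]
ee_rot: [0.581, 0.784, 0.175, 0.13]
ft_force: [-0.4, 0.3, -2.1]
grip_width: 0.062
grasp_force: 46.6
```

Emit:
jog_arm(
  increments=[
    [0, 0, 0.0005, 0, 0, 0, -1],
    [0, 0, 0.001, 0, 0, 0, -1],
    [0, 0, 0.0015, 0, 0, 0, -1],
    [0, 0, 0.0015, 0, 0, 0, -1],
  ],
)

```text
clock: 13.82
position: [0.4889, -0.2763, 0.1415]
ee_rot: [0.581, 0.784, 0.175, 0.13]
ft_force: [-0.6, 0.4, -2.5]
grip_width: 0.06
grasp_force: 46.6
```

```bash
python3 chk.py
```

```text
{'clock': 13.8167, 'position': [0.4889, -0.2763, 0.1415], 'ft_force': [-0.554, 0.3998, -2.5076], 'grip_width': 0.0598, 'grasp_force': 46.5612}
shift [0.0004, 0.0252, -0.0484] turn [0.0025, -0.0003, 0.0019] rows>=1.3
TCP in rest [0.0109 0.0006 0.14  ]
scene 1136 [[0.0089, -0.0493, 0.0497], [0.0127, -0.0027, 0.1093], [0.0165, 0.049, 0.1708]] x fit [ 0.0127 -0.0024 -0.0034]
  ledge 118 [0.0449 0.0473 0.0486 0.0495 0.0507]
  rails x 20 0.0029
top 347 [[0.0063, -0.0346, 0.0483], [0.0109, 0.0227, 0.1049], [0.0139, 0.0514, 0.1749]] x fit [ 0.011  -0.0057 -0.0171]
  ledge 77 [0.0479 0.0498 0.0509 0.0525 0.0554]
  rails x 10 0.0009
```

Emit:
jog_arm(
  increments=[
    [0, 0, 0.0005, 0, 0, 0, -1],
    [0, 0, 0.001, 0, 0, 0, -1],
    [0, 0, 0.001, 0, 0, 0, -1],
  ],
)

```text
clock: 14.17
position: [0.4894, -0.2765, 0.1408]
ee_rot: [0.581, 0.784, 0.175, 0.13]
ft_force: [-1.5, -0.4, 0.5]
grip_width: 0.056
grasp_force: 47.1
```

Emit:
jog_arm(
  increments=[
    [0, 0, 0.0005, 0, 0, 0, -1],
    [0, 0, 0.001, 0, 0, 0, -1],
    [0, 0, 0.001, 0, 0, 0, -1],
  ],
)

```text
clock: 14.42
position: [0.4898, -0.2768, 0.1408]
ee_rot: [0.581, 0.784, 0.175, 0.13]
ft_force: [-10.0, 1.4, 14.7]
grip_width: 0.061
grasp_force: 49.5
```

Emit:
jog_arm(
  increments=[
    [0, 0, -0.001, 0, 0, 0, -1],
    [0, -0.001, -0.0015, 0, 0, 0, -1],
    [0, -0.002, -0.0015, 0, 0, 0, -1],
    [0, -0.003, -0.0015, 0, 0, 0, -1],
    [0, -0.003, -0.0015, 0, 0, 0, -1],
  ],
)

```text
clock: 14.83
position: [0.4862, -0.2769, 0.1395]
ee_rot: [0.581, 0.784, 0.175, 0.13]
ft_force: [0.0, 0.6, -2.4]
grip_width: 0.061
grasp_force: 46.6
```

Emit:
jog_arm(
  increments=[
    [0, -0.0005, 0, 0, 0, 0, -1],
    [0, -0.001, 0, 0, 0, 0, -1],
    [0, -0.001, 0, 0, 0, 0, -1],
  ],
)

```text
clock: 15.08
position: [0.4855, -0.2773, 0.1393]
ee_rot: [0.581, 0.784, 0.175, 0.13]
ft_force: [0.2, 0.3, -2.2]
grip_width: 0.064
grasp_force: 46.6
```

```bash
python3 chk.py
```

```text
{'clock': 15.0833, 'position': [0.4855, -0.2773, 0.1393], 'ft_force': [0.2208, 0.2614, -2.2326], 'grip_width': 0.0637, 'grasp_force': 46.648}
shift [0.0004, 0.0294, -0.0489] turn [0.0024, -0.0003, 0.0018] rows>=1.4
TCP in rest [0.0068 0.0006 0.1395]
scene 1122 [[0.0046, -0.0493, 0.0501], [0.0086, -0.0031, 0.1099], [0.0124, 0.0494, 0.1701]] x fit [0.0086 0.0005 0.    ]
  ledge 142 [0.0445 0.0477 0.049  0.0499 0.0511]
  rails x 84 0.0069
top 351 [[0.0021, -0.038, 0.0484], [0.0067, 0.0223, 0.1034], [0.0097, 0.0517, 0.1735]] x fit [ 0.0069 -0.0053 -0.015 ]
  ledge 112 [0.0479 0.0499 0.0513 0.0529 0.0553]
  rails x 31 0.0068
```

Emit:
jog_arm(
  increments=[
    [0, -0.0005, 0, 0, 0, 0, -1],
    [0, -0.001, 0, 0, 0, 0, -1],
    [0, -0.001, 0, 0, 0, 0, -1],
  ],
)

```text
clock: 15.43
position: [0.4854, -0.2774, 0.1393]
ee_rot: [0.581, 0.784, 0.175, 0.13]
ft_force: [4.1, 0.5, -2.1]
grip_width: 0.063
grasp_force: 46.3
```

Emit:
jog_arm(
  increments=[
    [0, -0.0005, 0, 0, 0, 0, -1],
    [0, -0.001, 0, 0, 0, 0, -1],
    [0, -0.001, 0, 0, 0, 0, -1],
  ],
)

```text
clock: 15.68
position: [0.4854, -0.2774, 0.1393]
ee_rot: [0.581, 0.784, 0.175, 0.131]
ft_force: [9.2, 2.3, -2.3]
grip_width: 0.059
grasp_force: 45.9
```

Emit:
jog_arm(
  increments=[
    [0, 0.0005, 0.0005, 0, 0, 0, -1],
    [0, 0.001, 0.001, 0, 0, 0, -1],
    [0, 0.001, 0.001, 0, 0, 0, -1],
  ],
)

```text
clock: 15.93
position: [0.4857, -0.2777, 0.1389]
ee_rot: [0.581, 0.784, 0.175, 0.13]
ft_force: [-0.8, 1.2, 7.8]
grip_width: 0.062
grasp_force: 47.9
```

Emit:
jog_arm(
  increments=[
    [0, 0, 0.0004, 0, 0, 0, -1],
    [0, 0, 0.0004, 0, 0, 0, -1],
  ],
)

```text
clock: 16.1
position: [0.4858, -0.2778, 0.1389]
ee_rot: [0.581, 0.784, 0.176, 0.13]
ft_force: [-5.5, 3.2, 13.8]
grip_width: 0.055
grasp_force: 49.1
```

Emit:
jog_arm(
  increments=[
    [0, 0, 0, 0, 0, 0, -1],
    [0, 0, -0.0004, 0, 0, 0, -1],
    [0, 0, -0.0005, 0, 0, 0, -1],
  ],
  grip_force=20,
)

```text
clock: 16.35
position: [0.4857, -0.2777, 0.1389]
ee_rot: [0.581, 0.784, 0.175, 0.13]
ft_force: [1.6, 1.6, 5.9]
grip_width: 0.058
grasp_force: 47.5
```

Emit:
jog_arm(
  increments=[
    [0, 0, 0, 0, 0, 0, -0.85],
    [0, 0, 0, 0, 0, 0, -0.8],
    [0, 0, 0, 0, 0, 0, -0.7],
    [0, 0, 0, 0, 0, 0, -0.6],
    [0, 0, 0, 0, 0, 0, -0.6],
  ],
)

```text
clock: 16.77
position: [0.4848, -0.2775, 0.1378]
ee_rot: [0.581, 0.784, 0.175, 0.13]
ft_force: [-0.9, 0.2, -0.0]
grip_width: 0.2
grasp_force: 0.0
```

```bash
python3 chk.py
```

```text
{'clock': 16.7667, 'position': [0.4848, -0.2775, 0.1378], 'ft_force': [-0.9208, 0.2318, -0.0498], 'grip_width': 0.1995, 'grasp_force': 0.0}
shift [0.0004, 0.0307, -0.0499] turn [0.0019, -0.0004, 0.0016] rows>=1.4
TCP in rest [0.0054 0.0006 0.1385]
scene 1111 [[0.0045, -0.0496, 0.0488], [0.0086, -0.0041, 0.1068], [0.0124, 0.0493, 0.1694]] x fit [ 0.0086 -0.004  -0.0006]
  ledge 144 [0.0443 0.0478 0.0488 0.05   0.0511]
  rails x 87 0.0071
top 342 [[0.0018, -0.035, 0.0483], [0.0066, 0.0228, 0.1038], [0.0096, 0.0514, 0.1735]] x fit [ 0.0067 -0.0108 -0.0136]
  ledge 111 [0.0481 0.0498 0.051  0.0526 0.0542]
  rails x 35 0.0065
```

Tile stands flat and centred. Retreat along the fingers.

Emit:
jog_arm(
  increments=[
    [0, 0, -0.004, 0, 0, 0, -0.55],
    [0, 0, -0.012, 0, 0, 0, -0.55],
    [0, 0, -0.022, 0, 0, 0, -0.55],
    [0, 0, -0.034, 0, 0, 0, -0.55],
    [0, 0, -0.046, 0, 0, 0, -0.55],
  ],
)

```text
clock: 17.28
position: [0.4659, -0.2837, 0.1799]
ee_rot: [0.582, 0.784, 0.174, 0.13]
ft_force: [-1.5, 1.0, -0.3]
grip_width: 0.227
grasp_force: 0.0
```

Emit:
jog_arm(
  increments=[
    [0, 0, -0.02, 0, 0, 0, -0.5],
    [0, 0, -0.04, 0, 0, 0, -0.5],
    [0, 0, -0.06, 0, 0, 0, 0],
    [0, 0, -0.08, 0, 0, 0, 0],
    [0, 0, -0.08, 0, 0, 0, 0],
  ],
)

```text
clock: 17.7
position: [0.4336, -0.2953, 0.2559]
ee_rot: [0.582, 0.783, 0.176, 0.132]
ft_force: [0.5, -0.7, -0.4]
grip_width: 0.502
grasp_force: 0.0
```

```bash
cat > chk2.py <<'E'
from go import *
R=frame(np.radians(RY))
for n in('scene','top'):
    c=snap(n);q=cloud(c).reshape(-1,3);C=c['color'].astype(int).sum(-1).ravel()/3;L=(q-RO)@R
    a=L[(abs(L[:,0]-.006)<.006)&(abs(L[:,1])<.07)&(L[:,2]>.055)&(L[:,2]<.19)&(C>150)]
    if len(a)>50: print(n,len(a),np.percentile(a,[1,50,99],axis=0).round(4).tolist(),np.linalg.lstsq(np.c_[np.ones(len(a)),a[:,2]-a[:,2].mean(),a[:,1]],a[:,0],rcond=None)[0].round(4))
    k=q[(q[:,2]>.155)&(q[:,2]<.182)&(abs(q[:,0]-.64)<.05)&(abs(q[:,1]-.105)<.05)]; print(n,'knob',len(k),k.mean(0).round(4) if len(k) else '')
E
python3 chk2.py; python3 go.py .56 -.05 .26 17.2 0
```

```text
scene 1103 [[0.0043, -0.0487, 0.0563], [0.0086, -0.0014, 0.1161], [0.0117, 0.0487, 0.1693]] [ 0.0085 -0.0062 -0.0036]
scene knob 46 [0.6454 0.1007 0.1705]
top 518 [[0.0011, -0.0469, 0.0566], [0.0067, 0.0041, 0.1272], [0.0082, 0.0515, 0.173]] [ 0.0063 -0.0152 -0.0082]
top knob 48 [0.6381 0.1027 0.1721]
{'clock': 17.8, 'position': [0.4338, -0.2936, 0.2527], 'ft_force': [-0.2257, 0.1828, -0.926], 'grip_width': 0.499, 'grasp_force': 0.0}
shift [0.1966, 0.1763, 0.0749] turn [0.4407, 0.0021, -0.006] rows>=6.6
```

Emit:
jog_arm(
  increments=[
    [0, 0, -0.003, 0.1, 0, 0, 0],
    [0, 0, -0.003, 0.2, 0, 0, 0],
    [0, 0, -0.003, 0.3, 0, -0.003, 0],
    [0, 0, -0.003, 0.4, 0, -0.006, 0],
    [0, 0, -0.003, 0.44, 0.002, -0.006, 0],
  ],
)

```text
clock: 18.22
position: [0.4347, -0.291, 0.2538]
ee_rot: [0.591, 0.807, -0.004, -0.003]
ft_force: [0.7, 0.8, -0.6]
grip_width: 0.496
grasp_force: 0.0
```

```bash
python3 go.py .642 .102 .23 17.2 0
```

```text
{'clock': 18.2167, 'position': [0.4347, -0.291, 0.2538], 'ft_force': [0.6953, 0.7502, -0.6204], 'grip_width': 0.4964, 'grasp_force': 0.0}
shift [0.3122, 0.3164, 0.0206] turn [-0.0095, 0.0007, 0.0063] rows>=10.7
```

Emit:
jog_arm(
  increments=[
    [0.021, 0.021, 0, 0, 0, 0, 0],
    [0.042, 0.042, 0, 0, 0, 0, 0],
    [0.063, 0.063, 0, 0, 0, 0, 0],
    [0.084, 0.084, 0, 0, 0, 0, 0],
    [0.105, 0.105, 0, 0, 0, 0, 0],
  ],
)

```text
clock: 18.63
position: [0.502, -0.1603, 0.2537]
ee_rot: [0.593, 0.805, -0.001, -0.001]
ft_force: [0.6, 0.7, -0.1]
grip_width: 0.497
grasp_force: 0.0
```

Emit:
jog_arm(
  increments=[
    [0.021, 0.021, 0, 0, 0, 0, 0],
    [0.042, 0.042, 0, 0, 0, 0, 0],
    [0.063, 0.063, 0, 0, 0, 0, 0],
    [0.084, 0.084, 0, 0, 0, 0, 0],
    [0.105, 0.105, 0, 0, 0, 0, 0],
  ],
)

```text
clock: 19.05
position: [0.5711, -0.0288, 0.2534]
ee_rot: [0.593, 0.805, -0.001, -0.001]
ft_force: [1.1, -1.5, 0.4]
grip_width: 0.505
grasp_force: 0.0
```

Emit:
jog_arm(
  increments=[
    [0.021, 0.021, 0, 0, 0, 0, 0],
    [0.042, 0.042, 0.01, 0, 0, 0, 0],
    [0.063, 0.063, 0.02, 0, 0, 0, 0],
    [0.084, 0.084, 0.02, 0, 0, 0, 0],
    [0.102, 0.106, 0.02, 0, 0, 0, 0],
  ],
)

```text
clock: 19.47
position: [0.6415, 0.1007, 0.2322]
ee_rot: [0.592, 0.806, -0.002, -0.001]
ft_force: [0.2, 0.3, 0.2]
grip_width: 0.5
grasp_force: 0.0
```

Emit:
jog_arm(
  increments=[
    [0, 0, 0, 0, 0, 0, 0],
    [0, 0, 0, 0, 0, 0, 0],
  ],
)

```text
clock: 19.63
position: [0.6417, 0.1003, 0.2323]
ee_rot: [0.592, 0.806, -0.002, -0.001]
ft_force: [-0.8, -0.6, -0.3]
grip_width: 0.501
grasp_force: 0.0
```

```bash
python3 go.py .642 .102 .148 17.2 0
```

```text
{'clock': 19.6333, 'position': [0.6417, 0.1003, 0.2323], 'ft_force': [-0.7567, -0.5944, -0.2716], 'grip_width': 0.5011, 'grasp_force': 0.0}
shift [0.0016, 0.0011, 0.0843] turn [-0.0042, 0.0015, 0.0042] rows>=2.0
```

Emit:
jog_arm(
  increments=[
    [0.001, 0.001, 0.025, -0.004, 0.001, 0.004, 0],
    [0.002, 0.001, 0.05, -0.004, 0.001, 0.004, 0],
    [0.002, 0.001, 0.075, -0.004, 0.001, 0.004, 0],
    [0.002, 0.001, 0.084, -0.004, 0.001, 0.004, 0],
    [0.002, 0.001, 0.084, -0.004, 0.001, 0.004, 0],
  ],
)

```text
clock: 20.05
position: [0.6404, 0.0996, 0.148]
ee_rot: [0.595, 0.804, -0.001, -0.001]
ft_force: [-0.2, 0.0, -0.2]
grip_width: 0.501
grasp_force: 0.0
```

Emit:
jog_arm(
  increments=[
    [0, 0, 0, 0, 0, 0, -1],
    [0, 0, 0, 0, 0, 0, -1],
    [0, 0, 0, 0, 0, 0, -1],
    [0, 0, 0, 0, 0, 0, -1],
  ],
  grip_force=25,
)

```text
clock: 20.38
position: [0.643, 0.1002, 0.1523]
ee_rot: [0.595, 0.804, 0.002, 0.001]
ft_force: [-0.5, -0.3, 5.9]
grip_width: 0.201
grasp_force: 24.8
```

Run:
```python
from go import *
st();o=get_obs();Rc=tool(17.2,0);p=o['position'][:2];c=np.array([.6105,.2592]);v=p-c
a0=np.arctan2(v[1],v[0]);print(np.linalg.norm(v),np.degrees(a0)%360); c=p-.16*v/np.linalg.norm(v)
a1=np.radians(197.0-360)
out=[(Rc.T@np.r_[c+.16*np.array([np.cos(a),np.sin(a)])-p,0])[:2] for a in np.linspace(a0,a1,21)]
for i in range(0,20,5): print([(out[j]-out[i]).round(4).tolist() for j in range(i+1,i+6)])
```

```text
{'clock': 20.3833, 'position': [0.643, 0.1002, 0.1523], 'ft_force': [-0.4849, -0.3082, 5.8984], 'grip_width': 0.2006, 'grasp_force': 24.7509}
0.16230065743736163 281.55911398222514
[[0.0016, -0.0117], [0.004, -0.0232], [0.0073, -0.0346], [0.0115, -0.0456], [0.0164, -0.0564]]
[[0.0057, -0.0103], [0.0122, -0.0202], [0.0193, -0.0296], [0.0271, -0.0384], [0.0356, -0.0467]]
[[0.009, -0.0076], [0.0186, -0.0145], [0.0287, -0.0206], [0.0392, -0.0261], [0.05, -0.0307]]
[[0.0112, -0.0038], [0.0226, -0.0068], [0.0342, -0.0089], [0.0459, -0.0102], [0.0577, -0.0106]]
```

Emit:
jog_arm(
  increments=[
    [0.002, -0.012, 0, 0, 0, 0, -1],
    [0.004, -0.023, 0, 0, 0, 0, -1],
    [0.007, -0.035, 0, 0, 0, 0, -1],
    [0.011, -0.046, 0, 0, 0, 0, -1],
    [0.016, -0.056, 0, 0, 0, 0, -1],
  ],
)

```text
clock: 20.8
position: [0.5848, 0.0985, 0.1522]
ee_rot: [0.595, 0.804, 0.003, 0.002]
ft_force: [1.5, -3.6, 6.1]
grip_width: 0.196
grasp_force: 25.0
```

Emit:
jog_arm(
  increments=[
    [0.006, -0.01, 0, 0, 0, 0, -1],
    [0.012, -0.02, 0, 0, 0, 0, -1],
    [0.019, -0.03, 0, 0, 0, 0, -1],
    [0.027, -0.038, 0, 0, 0, 0, -1],
    [0.036, -0.047, 0, 0, 0, 0, -1],
  ],
)

```text
clock: 21.22
position: [0.5295, 0.1198, 0.152]
ee_rot: [0.595, 0.804, 0.003, 0.001]
ft_force: [1.7, -0.8, 6.5]
grip_width: 0.197
grasp_force: 25.0
```

Emit:
jog_arm(
  increments=[
    [0.009, -0.008, 0, 0, 0, 0, -1],
    [0.019, -0.015, 0, 0, 0, 0, -1],
    [0.029, -0.021, 0, 0, 0, 0, -1],
    [0.039, -0.026, 0, 0, 0, 0, -1],
    [0.05, -0.031, 0, 0, 0, 0, -1],
  ],
)

```text
clock: 21.63
position: [0.4854, 0.1591, 0.152]
ee_rot: [0.595, 0.804, 0.003, 0.001]
ft_force: [6.3, 2.1, 2.5]
grip_width: 0.189
grasp_force: 24.2
```

Run:
```python
from go import *
st();p=get_obs()['position'][:2];v=p-[.6105,.2592];a=np.arctan2(v[1],v[0]);print(np.linalg.norm(v),np.degrees(a)%360)
R=tool(17.2,0)
for d in(208,203,199,197): 
    t=np.radians(d);print(d,(R.T@np.r_[np.array([.6105,.2592])+.161*np.array([np.cos(t),np.sin(t)])-p,0]).round(4)[:2])
```

```text
{'clock': 21.6333, 'position': [0.4854, 0.1591, 0.152], 'ft_force': [6.313, 2.1181, 2.4781], 'grip_width': 0.1894, 'grasp_force': 24.2215}
0.16020849578840457 218.66370567498896
208 [ 0.0285 -0.0091]
203 [ 0.0424 -0.0111]
199 [ 0.0536 -0.0118]
197 [ 0.0592 -0.0119]
```

Emit:
jog_arm(
  increments=[
    [0.011, -0.003, 0, 0, 0, 0, -1],
    [0.022, -0.006, 0, 0, 0, 0, -1],
    [0.034, -0.008, 0, 0, 0, 0, -1],
    [0.046, -0.009, 0, 0, 0, 0, -1],
    [0.055, -0.01, 0, 0, 0, 0, -1],
  ],
)

```text
clock: 22.05
position: [0.463, 0.2041, 0.1521]
ee_rot: [0.596, 0.803, 0.002, 0.005]
ft_force: [25.2, -39.9, 4.9]
grip_width: 0.162
grasp_force: 33.5
```

Emit:
jog_arm(
  increments=[
    [0.002, 0, 0, 0, 0, 0, -1],
    [0.003, 0, 0, 0, 0, 0, -1],
    [0.003, 0, 0, 0, 0, 0, -1],
  ],
)

```text
clock: 22.3
position: [0.4632, 0.2036, 0.1521]
ee_rot: [0.598, 0.802, 0.001, 0.006]
ft_force: [17.0, -27.5, 5.7]
grip_width: 0.166
grasp_force: 30.0
```

Run:
```python
from go import *
st();p=get_obs()['position'][:2];v=p-[.6105,.2592];a=np.arctan2(v[1],v[0]);print(np.linalg.norm(v),np.degrees(a)%360)
```

```text
{'clock': 22.3, 'position': [0.4632, 0.2036, 0.1521], 'ft_force': [16.9878, -27.4593, 5.7162], 'grip_width': 0.1656, 'grasp_force': 29.9521}
0.15748129648338224 200.6690487660345
```

Emit:
jog_arm(
  increments=[
    [-0.003, 0, 0, 0, 0, 0, -1],
    [-0.004, 0, 0, 0, 0, 0, -0.3],
    [-0.004, 0, 0, 0, 0, 0, 0],
    [-0.004, 0, 0, 0, 0, 0, 0],
    [-0.004, 0, 0, 0, 0, 0, 0],
  ],
)

```text
clock: 22.72
position: [0.4585, 0.2081, 0.1505]
ee_rot: [0.594, 0.804, 0.002, 0.0]
ft_force: [-0.6, 0.7, -0.0]
grip_width: 0.497
grasp_force: 0.0
```

Emit:
jog_arm(
  increments=[
    [0, 0, -0.025, 0, 0, 0, 0],
    [0, 0, -0.05, 0, 0, 0, 0],
    [0, 0, -0.08, 0, 0, 0, 0],
    [0, 0, -0.11, 0, 0, 0, 0],
    [0, 0, -0.12, 0, 0, 0, 0],
  ],
)

```text
clock: 23.13
position: [0.4594, 0.2082, 0.2744]
ee_rot: [0.594, 0.804, 0.004, 0.001]
ft_force: [0.4, -0.0, 0.5]
grip_width: 0.5
grasp_force: 0.0
```

Emit:
jog_arm(
  increments=[
    [-0.03, -0.03, -0.02, 0, 0, 0, 0],
    [-0.06, -0.06, -0.04, 0, 0, 0, 0],
    [-0.09, -0.09, -0.06, 0, 0, 0, 0],
    [-0.12, -0.1, -0.06, 0, 0, 0, 0],
    [-0.14, -0.1, -0.06, 0, 0, 0, 0],
  ],
)

```text
clock: 23.55
position: [0.4028, 0.041, 0.3314]
ee_rot: [0.595, 0.804, 0.003, -0.0]
ft_force: [0.7, -0.9, 0.3]
grip_width: 0.5
grasp_force: 0.0
```

```bash
python3 chk2.py
python3 - <<'E'
from go import *
st();ims=[]
yaw=np.radians(17.2);e=np.array([np.cos(yaw),np.sin(yaw)]);f=np.array([-e[1],e[0]]);o=np.array([.513,.2297])
for n in('scene','top'):
    c=np.load(n+'.npz');P=cloud(c);C=c['color'].astype(int)
    m=(P[...,0]>.4)&(P[...,0]<.72)&(P[...,1]>.12)&(P[...,1]<.31)
    b=m&(P[...,2]>.136)&(P[...,2]<.15)&(C.sum(-1)>330);q=P[b]
    vx,vy,x0,y0=cv2.fitLine(q[:,:2].astype(np.float32),cv2.DIST_HUBER,0,.01,.01).ravel();print('bar',len(q),np.degrees(np.arctan2(vy,vx)))
    k=m&(P[...,2]>.155)&(P[...,2]<.185); print('knob',P[k].mean(0).round(4))
    q=P.reshape(-1,3);r=np.c_[(q[:,:2]-o)@e,(q[:,:2]-o)@f,q[:,2]]
    for s in(-.036,.036):
        a=r[(abs(r[:,0]-s)<.012)&(abs(r[:,1])<.06)&(r[:,2]>.07)&(r[:,2]<.13)];print(s,len(a),np.median(a,0).round(4),np.percentile(a[:,2],98).round(3))
    ims.append(cv2.resize(c['color'][...,::-1][80:330,110:410] if n=='scene' else c['color'][...,::-1][100:350,100:400],(400,333)))
cv2.imwrite('pics/end.png',np.hstack(ims))
E
```

```text
scene 1110 [[0.0047, -0.0485, 0.0561], [0.0087, -0.0017, 0.1164], [0.0116, 0.0487, 0.1693]] [ 0.0086 -0.0051 -0.0048]
scene knob 0 
top 517 [[0.0014, -0.0469, 0.0562], [0.0066, 0.0038, 0.1269], [0.0081, 0.0511, 0.174]] [ 0.0063 -0.0139 -0.0078]
top knob 0 
{'clock': 23.65, 'position': [0.4042, 0.0406, 0.3306], 'ft_force': [0.449, 0.2037, 0.1517], 'grip_width': 0.4965, 'grasp_force': 0.0}
bar 158 17.26286
knob [0.4624 0.2111 0.1686]
-0.036 120 [-0.0317 -0.0109  0.0943] 0.11
0.036 112 [ 0.0402 -0.0154  0.0938] 0.11
bar 253 17.629892
knob [0.4552 0.213  0.1733]
-0.036 130 [-0.039  -0.0073  0.1019] 0.11
0.036 142 [0.0327 0.0019 0.0987] 0.111
```

View pics/end.png

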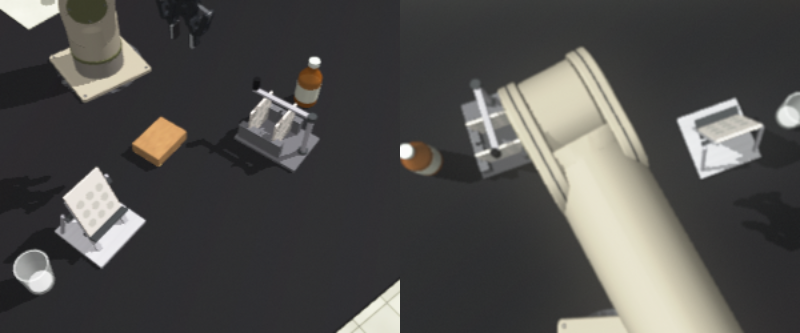

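The tile stands on the stand (95,205), the bar is shut at 17.4° (the rack's own heading), and the short tiles are down. Hand in.

```bash
python3 -c "
from h import *
print(workorder.hand_in())"
```

```text
the job is handed in; nothing more can be done
None
```

The job is handed in, with no verdict returned: by camera, the tall tile stands flat and centred on the ledge, the keeper bar is shut to within about 1°, both short tiles are down in their slots, and the clock stood at 23.7 s of 72.

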